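Hang the sampling dipper back between its neighbours

ROBOT

A 6-joint arm with a two-finger parallel gripper is mounted at the origin on the work surface. World frame = base frame: x ahead of the robot, y to its left, z up, the work surface at z = 0. Lengths are in m, angles in rad, forces in N, time in s.
With the tool pointing down it reaches from about 0.35 to 0.95 m from the base axis. Payload 17.4 kg.
Tool frame: the origin (TCP) lies midway between the tips of the shut fingers; the grasp point (between the pads) lies 19 mm behind it (manip.grasp_offset is the distance from the TCP to the grasp point, in m); z points along the fingers, y is the direction in which the jaws open and shut (so a half turn about z gives the same grasp; the last joint's range is limited). The gripper opens to 93 mm and grips with 3 to 60 N. Pads are 15 mm wide; open, the fingers measure 128 mm over their backs; the gripper's body (75 mm by 188 mm) begins 65 mm behind the grasp point.
Start: joints at [1.102, 0.116, 1.442, -0, 1.584, -0.038], TCP at [0.282, 0.613, 0.182] pointing down, gripper open.
Joint ranges: [-2.83, 2.83], [-0.83, 2.19], [0.07, 2.5], [-1.14, 4.28], [0.01, 3], [-2.97, 2.97]. Speed limits (rad/s): [1.89, 1.89, 2.22, 3.14, 3.14, 3.14].

INTERFACE

Orientations are given as a unit quaternion [x, y, z, w].
In Python, from rig import manip gives the robot as it stands.
- The arm moves only by the tool jog_arm, never from a script. Its argument "moves" is a list of rows, each a list of 5 numbers: the shift along the tool's x, y, z in mm, then the turn about the tool's z in rad, then the finger opening in mm, from 0 to 93. In form: [[x, y, z, twist, hand], ...]. A call has 1 to 8 rows; each row shifts and turns the pose as measured when the row begins, along the tool's axes as they then stand; what a row does not reach is not made up. A row lasts 1/12 s, in which the tool goes at most 41.7 mm and 7.16 degrees, less where a joint would pass 70% of its speed; a pose out of reach is approached as far as the arm can. A call is refused whole if a number of a shift passes 41.7 or a number of a turn 0.125, either way. A call with a gripper value outside its range is refused whole. The fingers move at their own pace and stop on an object; the grip force is fixed at half the most. Time passes only in rows, so rows that do not move let the fingers close. It gives the time, the measured TCP pose, the force and the opening at its end, in the units of the state.
- manip.get_state(): the state, without advancing time (a new reading comes with each control period).
- manip.capture(name): name is "scene" or "top" or "wrist"; returns a dict with "image" (420x560x3 uint8, blue, green, red), "fx", "fy", "cx", "cy" (pixels), "k1" (the pictures are not rectified: a ray, as slopes to the right and down, at radius r is drawn at 1 + k1 r^2 times it, then the intrinsics apply), "R" (3x3) and "t" (3): a world point X has camera coordinates R X + t. Camera axes: x right, y down, z forward; pixel columns grow to the right and rows downward; lengths in m; the calibration is good to about 2 mm. A picture is of the moment at which its call begins. There is no depth.
- manip.sign_off(): hands the job in, once; it reports no verdict.
The state is a dict: "time_s": time; "joint_pos": joint angles; "qd": joint speeds; "tau": joint torques, N m; "ee_pos": TCP position; "orientation": TCP orientation; "wrist_force": force on the tool from outside, world axes, zero at the start; "moment": the same for the moment, N m; "gripper_width": opening from 0.0 (shut) to 1.0 (fully open).
Only numpy, scipy, OpenCV 4.12 (cv2) and the standard library are available. Lean on these libraries where they do the work, as an engineer would, in place of code of your own. Each camera call takes 0.05 s, during which the arm holds its last target.

TASK

Take the small dipper standing on the drip tray and hang it on the rack in the empty place between the two big dippers: lower it upright through the gap between them, feel for the notch in the sprung block on the bar, and let its hook drop fully home in the notch before letting go. Be gentle: never press the block down more than 7 mm (about 10 N), do not push hard on the hanging dippers or dislodge them, and leave everything else where it is.

Things in the scene. Friction and masses are not known exactly. Their poses are not given: they have to be found in the camera images.
- dip_grip (a point): point in the black grip tab of the small steel dipper to be hung, which stands on the drip tray (200 g). Tab 10 mm thick (x), 16 wide (y), 173 to 215 mm above the cup's bottom; this point 194 mm above it, on the tab's axis. x: from cup to hook, z: up. Fingers on the tab's +x and -x faces stay clear of the neighbours at the rack
- dip_hook (a point): middle of the underside of that dipper's hook crest, 160 mm above the cup's bottom, 10.5 mm to +x of and 34 below dip_grip; same axes. Hook of flat strap 8 mm wide (y), bent to +x and open downward: throat 17 mm (x), tip 12 mm below the crest, crest 5 mm thick
- dip: that dipper, its origin at the centre of its cup's underside, same axes. Round cup 44 mm across, 45 high; upright strap 4 mm thick (x), 8 wide, at the cup's +x rim (strap and tab axis at x = 24 mm), up past the hook to the tab
- rack: fixed steel hanging rack. Origin on the table under the bar's middle; y along the bar, z up, cups hang on its -x side. Bar 6 mm thick, top at z = 190 mm; posts at y = +-182 mm, 202 high. Backrest bar, front face at x = -7, z 69 to 81 mm, keeps hanging straps upright. Big dippers hang at y = +-56 mm: 54 mm gap between their cups; a small one at y = 120. Their tabs end at z = 233 mm
- rack_gap (a point): middle of the empty place, at the height of the unpressed top of the grey sprung block on the bar (210 mm). Block 10 mm thick (x), 60 long (y), with one notch mid-length, 12 wide (y), 10 deep. The notch is NOT here but 5 to 8 mm away along y, on either side: find it by feel or sight. Hung home, dip_hook is in the notch about 11 mm below this height, its x along the rack's x
- block (a joint): how far the sprung block is pressed down: 0 free to 9 mm (stop); spring 1500 N/m, so the dipper's own weight sinks it about 1.3 mm and 6 mm takes 9 N
- bigA_hook (a point): big dipper hanging on the left (y = +56 mm of the rack), loose on the bar: middle of the underside of its hook's crest. Same shape as the one to hang, but cup 58 mm across, 260 g, tab 30 mm tall; free to sway a little between small lugs; must stay hung
- bigA_cup (a point): centre of that dipper's cup, 22 mm above its bottom
- bigA: that dipper, with its origin at the centre of the cup's underside
- bigB_hook (a point): big dipper hanging on the right (y = -56 mm), loose on the bar: middle of the underside of its hook's crest. Same shape as the one to hang, but cup 58 mm across, 260 g, tab 30 mm tall; free to sway a little between small lugs; must stay hung
- bigB_cup (a point): centre of that dipper's cup, 22 mm above its bottom
- bigB: that dipper, with its origin at the centre of the cup's underside
- outer_hook (a point): small dipper hanging furthest left (y = +120 mm), loose on the bar: middle of the underside of its hook's crest. Same shape as the one to hang, 200 g, tab 30 mm tall; free to sway a little between small lugs; must stay hung
- outer_cup (a point): centre of that dipper's cup, 22 mm above its bottom
- outer: that dipper, with its origin at the centre of the cup's underside
- tinlid: white tin lid 72 mm across, 8 mm high, lying on the drip tray beside the dipper; bystander, to be left alone; origin at its underside
- tinA: tall steel tin 84 mm across, 160 mm high; bystander, to be left alone; origin at its underside
- tinB: second such tin; bystander, to be left alone; origin at its underside
- pail: white plastic pail 110 mm across, 110 mm high; bystander, to be left alone; origin at its underside
- jar: amber glass jar 54 mm across, 70 mm high; bystander, to be left alone; origin at its underside
- spat: spatula 200 mm long, lying right of the rack; bystander, to be left alone; origin at its underside
- beaker: steel beaker 80 mm across, 100 mm high; bystander, to be left alone; origin at its underside
Mind the look-alikes: they are no part of the job. Leave any green or red look-alike of the bigB alone.

How it is judged:
By the outcome, as a careful person would: the job done as asked, in the order asked, and still so for the second after the job is handed in, with the robot touching nothing.
It also fails if it takes over 67 s, if anything falls off the work surface, if the arm or the gripper's body presses on something with over 40 N, if the wrist force passes 120 N, or if a joint passes its speed limit or range.

## Working session

There is one attempt and no reset: what is moved stays moved. The work goes in short steps, Python scripts to look and compute and a tool call to move; the robot and the scene stay as the last step left them, time stands still between calls to the robot, and variables do not carry over. Pictures are saved under pics/ and viewed, and the job is handed in when it is done.

Besides the shell and the picture viewer there is one more tool, called after "Request:" as name(argument=value, ...), one argument or row to a line, values as JSON. jog_arm: Moves the arm, as the interface text tells. Its arguments: {"type":"object","properties":{"moves":{"type":"array"}},"required":["moves"]}

```bash
ls; mkdir -p pics
python3 - <<'E'
from rig import manip
import cv2
print(manip.get_state()); print(manip.grasp_offset)
for n in ["scene","top","wrist"]:
    c=manip.capture(n); cv2.imwrite(f"pics/{n}0.png",c["image"])
    print(n,{k:c[k] for k in c if k!="image"})
E
```

```text
pics
{'time_s': 0.0, 'joint_pos': array([ 1.10219808e+00,  1.16484228e-01,  1.44227622e+00,  4.64766402e-06,
        1.58402526e+00, -3.77992606e-02]), 'qd': array([ 0.00099861, -0.00080067,  0.00121275,  0.00083047,  0.00038038,
        0.0011629 ]), 'tau': array([-1.28360094e-03, -7.21237493e+01, -6.22630620e+01,  7.80580798e-02,
        2.34799180e-02, -1.44512131e-05]), 'ee_pos': array([0.28176608, 0.61309076, 0.1808996 ]), 'orientation': array([ 2.13737638e-01,  9.76890918e-01, -5.76928707e-04, -1.51681646e-04]), 'wrist_force': array([-0.38295991,  0.14231448, -0.03077524]), 'moment': array([-0.0026223 , -0.03510645,  0.00123374]), 'gripper_width': 1.0005312784549854}
0.0188
scene {'fx': 468.4096838557363, 'fy': 468.4096838557363, 'cx': 284.6187806947266, 'cy': 209.31875253920418, 'k1': -0.04416826579104103, 'R': array([[-5.51743892e-03,  9.99958036e-01, -7.31332714e-03],
       [ 7.86637099e-01, -1.75147594e-04, -6.17415617e-01],
       [-6.17390988e-01, -9.15948740e-03, -7.86603122e-01]]), 't': array([ 0.01923534, -0.3971594 ,  1.63949167])}
top {'fx': 396.91954959538845, 'fy': 396.91954959538845, 'cx': 279.14546638810026, 'cy': 210.54496750764156, 'k1': -0.08963397106733545, 'R': array([[ 0.02388562, -0.99952683, -0.01938035],
       [-0.99753028, -0.02254811, -0.0665201 ],
       [ 0.06605163,  0.02092136, -0.99759685]]), 't': array([-0.01529214,  0.61548344,  1.24414756])}
wrist {'fx': 370.6452730457768, 'fy': 370.6452730457768, 'cx': 281.5522756051353, 'cy': 207.0047409621086, 'k1': -0.0975430152291079, 'R': array([[ 4.16306675e-01,  9.09224196e-01,  3.37895055e-04],
       [ 8.69936575e-01, -3.98426051e-01,  2.90632134e-01],
       [ 2.64384394e-01, -1.20698150e-01, -9.56834807e-01]]), 't': array([-0.67447215, -0.0343306 ,  0.39003986])}
```

View pics/scene0.png

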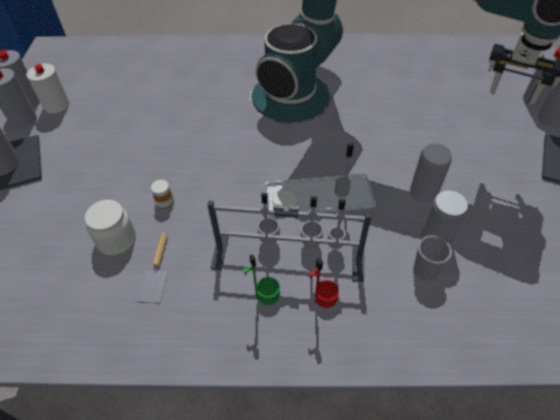

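View pics/top0.png

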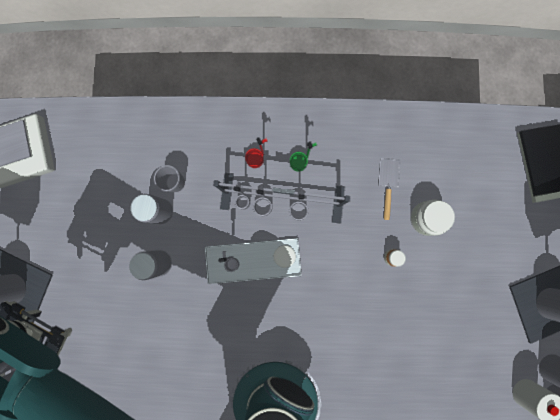

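View pics/wrist0.png

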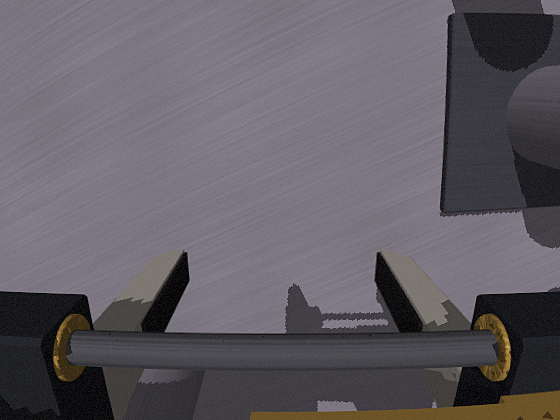

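```bash
cat > h.py <<'E'
import numpy as np, cv2
from rig import manip
def ray(c,u,v):
    K=np.array([[c["fx"],0,c["cx"]],[0,c["fy"],c["cy"]],[0,0,1.]])
    # drawn = slope*(1+k1 r^2)
    x=np.array([(u-c["cx"])/c["fx"],(v-c["cy"])/c["fy"]]); s=x.copy()
    for _ in range(30): s=x/(1+c["k1"]*(s@s))
    d=c["R"].T@np.array([s[0],s[1],1]); o=-c["R"].T@c["t"]
    return o,d
def onz(c,u,v,z):
    o,d=ray(c,u,v); return o+d*(z-o[2])/d[2]
def two(c1,p1,c2,p2):
    o1,d1=ray(c1,*p1);o2,d2=ray(c2,*p2)
    A=np.stack([d1,-d2],1); k=np.linalg.lstsq(A,o2-o1,rcond=None)[0]
    a=o1+d1*k[0];b=o2+d2*k[1]; return (a+b)/2,np.linalg.norm(a-b)
def proj(c,X):
    p=c["R"]@np.asarray(X)+c["t"]; s=p[:2]/p[2]; s=s*(1+c["k1"]*(s@s)); return s*[c["fx"],c["fy"]]+[c["cx"],c["cy"]]
def crop(img,x0,y0,x1,y1,f,name):
    cv2.imwrite("pics/"+name,cv2.resize(img[y0:y1,x0:x1],None,fx=f,fy=f,interpolation=cv2.INTER_CUBIC))
E
python3 - <<'E'
from h import *
import pickle
C={}
for n in ["scene","top"]:
    C[n]={k:v for k,v in manip.capture(n).items()}
pickle.dump(C,open("C0.pkl","wb"))
crop(C["scene"]["image"],200,130,390,310,4,"s1.png")
crop(C["top"]["image"],195,140,360,290,4,"t1.png")
E
```

```text
(no output)
```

View pics/s1.png

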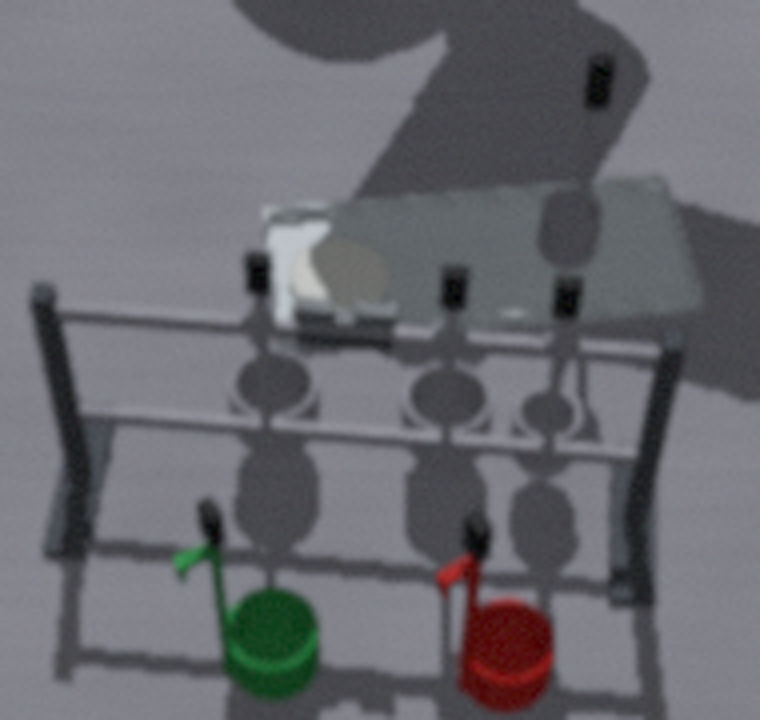

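View pics/t1.png

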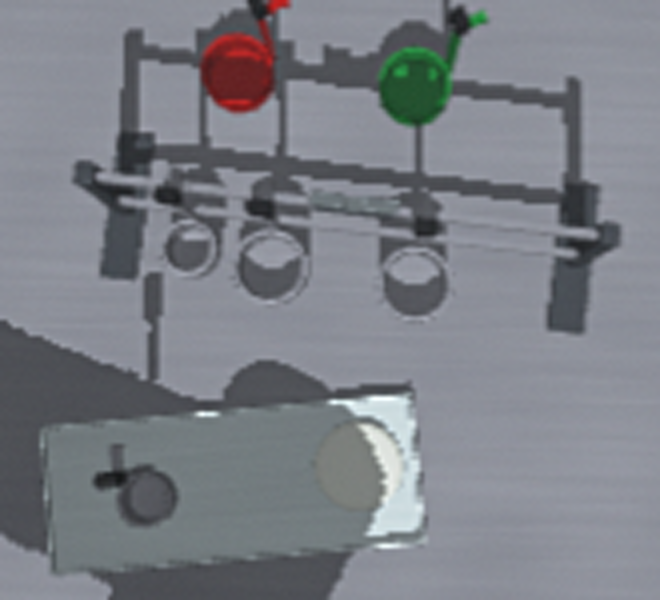

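Run:
```python
import pickle
from h import *
C=pickle.load(open("C0.pkl","rb"));s,t=C["scene"],C["top"]
crop(s["image"],325,140,385,200,10,"s2.png")
crop(t["image"],205,240,265,290,12,"t2.png")
crop(t["image"],210,175,355,225,5,"t3.png")
for a,b in [((210.7,203.2),(347,199)),((368,215),(216.7,183))]:
    print(two(s,a,t,b), onz(s,*a,.202), onz(t,*b,.202))
```

```text
(array([ 0.63993151, -0.18859087,  0.19537035]), np.float64(0.003396542428409546)) [ 0.64536873 -0.18543551  0.202     ] [ 0.6394193  -0.18930991  0.202     ]
(array([0.67658688, 0.17286212, 0.19736913]), np.float64(0.0057766827027824885)) [0.6798229  0.17482797 0.202     ] [0.67580378 0.1690852  0.202     ]
```

View pics/s2.png

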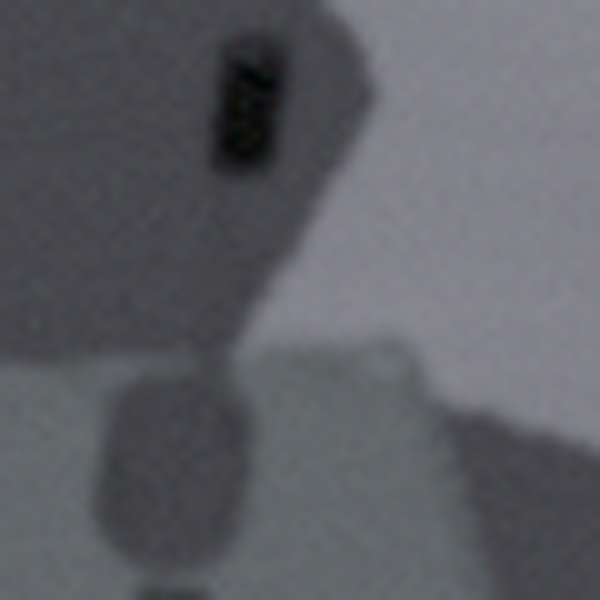

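View pics/t2.png

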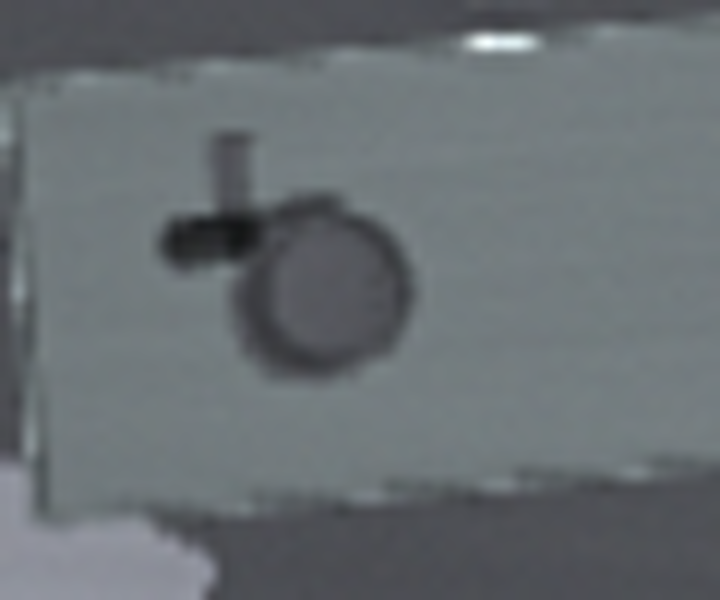

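View pics/t3.png

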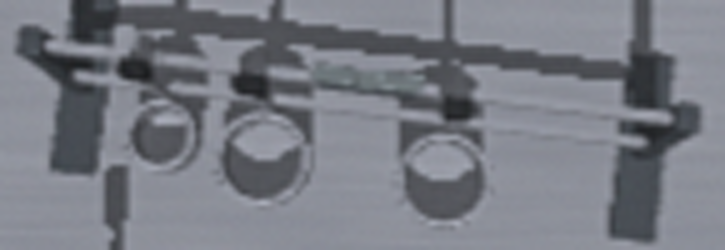

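Run:
```python
import pickle
from h import *
C=pickle.load(open("C0.pkl","rb"));s,t=C["scene"],C["top"]
print("tab ctr",two(s,(349.7,150.3),t,(222.5,260)))
ft=lambda x,y:(205+x/12,240+y/12)
print("cup rim top z~.055", onz(t,*ft(335,292),.055), "hook end",onz(t,*ft(232,133),.165),"hook base",onz(t,*ft(236,212),.165))
print("tab lower end",onz(t,*ft(245,236),.18),"upper",onz(t,*ft(178,244),.22))
print("tins",onz(t,146,208,.16),onz(t,145,264,.16))
a=lambda x,y:(210+x/5,175+y/5)
for n,p in [("out",(135,68)),("A",(250,84)),("B",(458,106))]: print(n,onz(t,*a(*p),.233))
print("block ends",onz(t,*a(312,75),.21),onz(t,*a(425,82),.21))
for c in (s,t): print(-c["R"].T@c["t"])
```

```text
tab ctr (array([0.46485835, 0.14951046, 0.19366277]), np.float64(0.004097765504882753))
cup rim top z~.055 [0.44382873 0.13698085 0.055     ] hook end [0.48821616 0.14760966 0.165     ] hook base [0.46977117 0.14610543 0.165     ]
tab lower end [0.46513593 0.14151467 0.18      ] upper [0.46536779 0.15035806 0.22      ]
tins [0.60510139 0.38007132 0.16      ] [0.44452322 0.37618712 0.16      ]
out [0.65770301 0.10837597 0.233     ]
A [0.65041223 0.04668983 0.233     ]
B [ 0.64107407 -0.06410366  0.233     ]
block ends [0.65864652 0.01471002 0.21      ] [ 0.65615565 -0.0467468   0.21      ]
[ 1.32473383 -0.0042872   1.04455753]
[ 0.53215065 -0.02743617  1.28180334]
```

Request:
jog_arm(
  moves=[
    [0,0,-35,0.12,93],
    [0,0,-35,0.12,93],
    [0,0,-35,0.12,93],
    [0,0,-35,0.12,93],
    [0,0,0,0.12,93],
    [0,0,0,0.12,93],
    [0,0,0,0.12,93],
    [0,0,0,0.12,93],
  ],
)

```text
time_s: 0.92
ee_pos: [0.2814, 0.6125, 0.3264]
orientation: [0.653, 0.757, -0.002, 0.0]
wrist_force: [0.6, 0.0, 0.1]
gripper_width: 1.001
```

Request:
jog_arm(
  moves=[
    [-38,10,0,0,93],
    [-38,10,0,0,93],
    [-38,10,0,0,93],
    [-38,10,0,0,93],
    [-38,10,0,0,93],
    [-38,10,0,0,93],
    [-38,10,0,0,93],
    [-38,10,0,0,93],
  ],
)

```text
time_s: 1.58
ee_pos: [0.4023, 0.3159, 0.3233]
orientation: [0.655, 0.756, -0.004, 0.0]
wrist_force: [0.8, 0.3, -0.3]
gripper_width: 1.0
```

Request:
jog_arm(
  moves=[
    [-38,10,0,0,93],
    [-38,10,0,0,93],
    [-38,10,0,0,93],
    [-38,10,0,0,93],
    [-38,10,0,0,93],
    [-20,10,0,0,93],
    [0,0,0,0,93],
  ],
)

```text
time_s: 2.17
ee_pos: [0.4941, 0.1001, 0.325]
orientation: [0.656, 0.754, -0.003, 0.002]
wrist_force: [-0.3, 0.9, 0.0]
gripper_width: 0.999
```

```bash
cat >> h.py <<'E'
def snap(n,name):
    import pickle
    c=manip.capture(n); c=dict(c); c["st"]=manip.get_state(); pickle.dump(c,open(name+".pkl","wb")); cv2.imwrite("pics/"+name+".png",c["image"]); return c
def load(name):
    import pickle; return pickle.load(open(name+".pkl","rb"))
E
python3 - <<'E'
from h import *
c=snap("wrist","w1"); s=c["st"]; print(s["time_s"],s["ee_pos"],s["orientation"])
crop(c["image"],0,0,560,420,1.4,"w1b.png")
E
```

```text
2.2167 [0.49346677 0.10132133 0.3251446 ] [ 0.65638046  0.75442227 -0.00308312  0.00149215]
```

View pics/w1b.png

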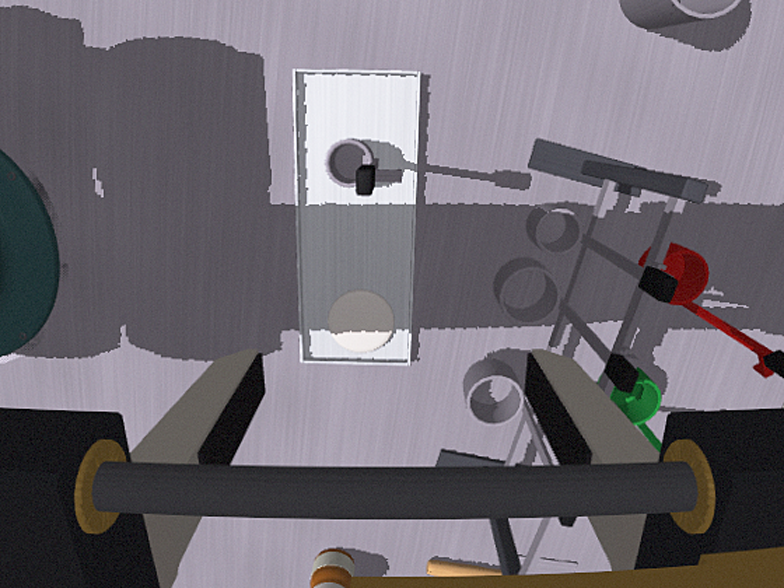

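Request:
jog_arm(
  moves=[
    [-30,25,0,0,93],
    [-32,26,0,0,93],
    [-32,26,0,0,93],
    [-32,26,0,0,93],
    [-32,26,0,0.12,93],
    [0,0,0,0.12,93],
    [0,0,0,0,93],
  ],
)

```text
time_s: 2.8
ee_pos: [0.6481, -0.0369, 0.3257]
orientation: [0.743, 0.67, -0.002, 0.001]
wrist_force: [-0.1, 1.5, -0.3]
gripper_width: 1.0
```

Run:
```python
from h import *
c=snap("wrist","w2"); s=c["st"]; print(s["time_s"],s["ee_pos"],s["orientation"])
crop(c["image"],0,0,560,420,1.4,"w2b.png")
```

```text
2.85 [ 0.64785935 -0.036686    0.32525827] [ 0.74020603  0.67237698 -0.00177235  0.00103993]
```

View pics/w2b.png

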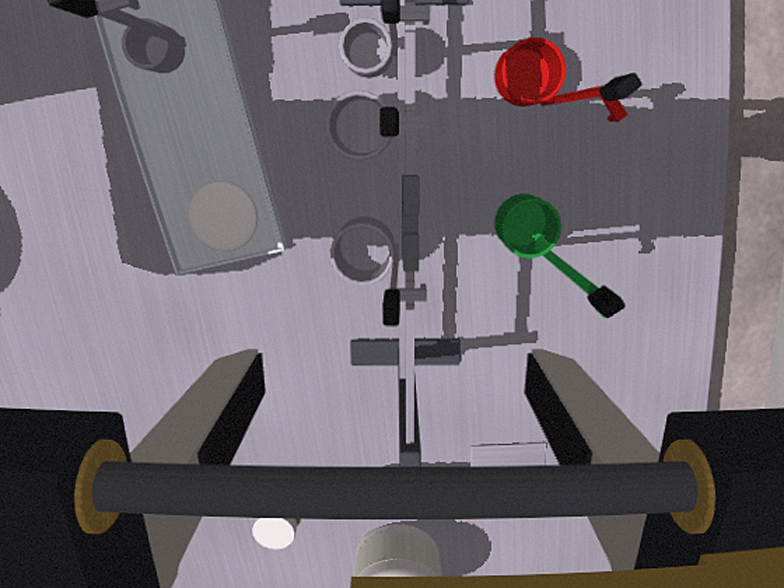

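Run:
```python
from h import *
c=load("w2")
crop(c["image"],265,60,325,240,4,"w2c.png")
crop(c["image"],275,115,315,200,9,"w2d.png")
```

```text
(no output)
```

View pics/w2c.png

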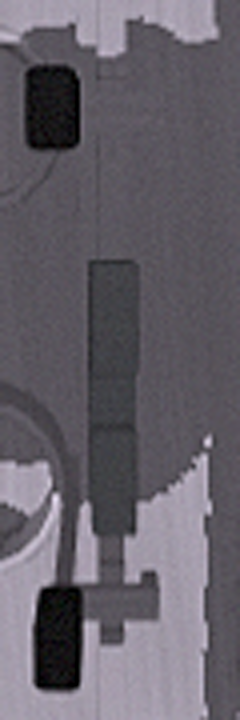

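View pics/w2d.png

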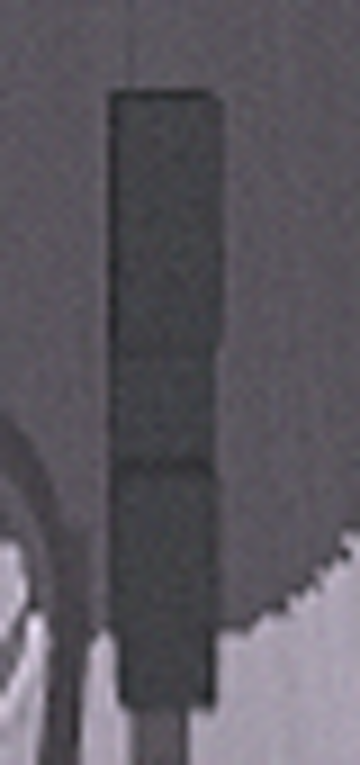

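Run:
```python
from h import *
c=load("w2")
p=lambda x,y:(275+x/9,115+y/9)
for n,q in [("end+",(165,93)),("n1",(165,355)),("n2",(165,467)),("end-",(165,705)),("TL",(110,95)),("TR",(220,100)),("nl",(112,467)),("nr",(215,467)),("bl",(120,705)),("br",(214,705))]:
    print(n,onz(c,*p(*q),.21))
f=lambda x,y:(265+x/4,60+y/4)
for n,q,z in [("B tab c",(58,590),.233),("B tab -end",(58,688),.233),("A tab",(52,107),.233),("B tab top l",(36,640),.233),("B tab r",(82,640),.233),("A l",(28,107),.233),("A r",(80,107),.233)]: print(n,onz(c,*f(*q),z))
for n,x,y in [("outer",390/1.4,10/1.4)]: print(onz(c,x,y,.233))
print(-c["R"].T@c["t"])
```

```text
end+ [0.6634188  0.01784708 0.21      ]
n1 [ 0.66110518 -0.00679763  0.21      ]
n2 [ 0.66009221 -0.01762921  0.21      ]
end- [ 0.6578853 -0.0413101  0.21     ]
TL [0.65826813 0.01818171 0.21      ]
TR [0.66849507 0.01668426 0.21      ]
nl [ 0.6549995  -0.01711109  0.21      ]
nr [ 0.66489823 -0.01811655  0.21      ]
bl [ 0.6534723 -0.0408595  0.21     ]
br [ 0.66269197 -0.04180039  0.21      ]
B tab c [ 0.64515963 -0.04611242  0.233     ]
B tab -end [ 0.64290976 -0.06778251  0.233     ]
A tab [0.65396815 0.05002013 0.233     ]
B tab top l [ 0.63942138 -0.05658356  0.233     ]
B tab r [ 0.64904443 -0.05756804  0.233     ]
A l [0.6494074  0.05049113 0.233     ]
A r [0.65928927 0.04947659 0.233     ]
[0.66030007 0.10679985 0.233     ]
[0.65591693 0.04397341 0.52786616]
```

Run:
```python
from h import *
c=load("w1")
crop(c["image"],225,90,305,150,9,"w1c.png")
```

```text
(no output)
```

View pics/w1c.png

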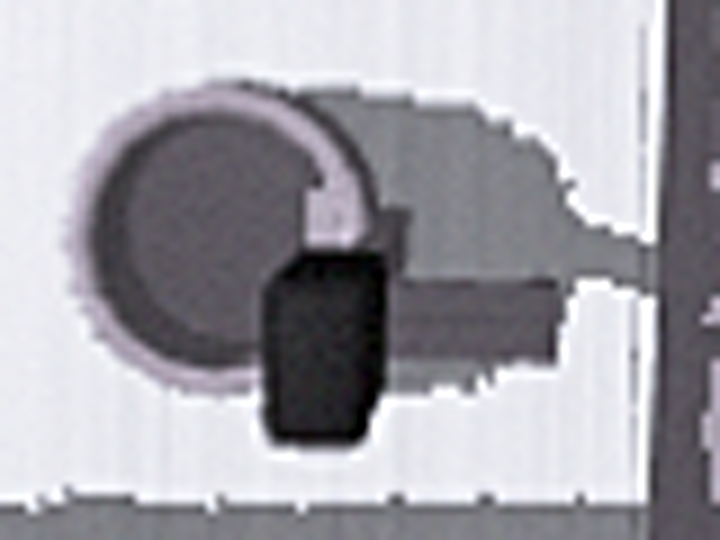

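Run:
```python
from h import *
c=load("w1")
p=lambda x,y:(225+x/9,90+y/9)
for zt in (.0,.006):
    print("tabtop",onz(c,*p(321,358),.215+zt), "l,r",onz(c,*p(268,360),.215+zt),onz(c,*p(377,360),.215+zt),"hook base",onz(c,*p(390,320),.165+zt),"hook end",onz(c,*p(556,322),.165+zt))
    print("hooktop edge",onz(c,*p(390,278),.165+zt),onz(c,*p(552,284),.165+zt),"low",onz(c,*p(390,360),.165+zt),onz(c,*p(552,360),.165+zt))
    print("cup outer L,R,T",onz(c,*p(78,235),.045+zt),onz(c,*p(375,215),.045+zt),onz(c,*p(222,88),.045+zt))
o=c["st"]["orientation"];print(2*np.degrees(np.arctan2(o[0],o[1])))
```

```text
tabtop [0.46901783 0.14977322 0.215     ] l,r [0.46418722 0.14891979 0.215     ] [0.47416569 0.1503042  0.215     ] hook base [0.47364328 0.14972498 0.165     ] hook end [0.49123222 0.15198404 0.165     ]
hooktop edge [0.47306501 0.15411306 0.165     ] [0.49023734 0.15588891 0.165     ] low [0.47419671 0.14552238 0.165     ] [0.49138409 0.14793874 0.165     ]
cup outer L,R,T [0.42533544 0.145038   0.045     ] [0.46666409 0.15349915 0.045     ] [0.44316524 0.1679211  0.045     ]
tabtop [0.46927874 0.15038035 0.221     ] l,r [0.46454107 0.14954334 0.221     ] [0.47432757 0.15090112 0.221     ] hook base [0.47379145 0.15024903 0.171     ] hook end [0.49108876 0.15247063 0.171     ]
hooktop edge [0.47322277 0.15456435 0.171     ] [0.49011037 0.15631075 0.171     ] low [0.4743357  0.14611611 0.171     ] [0.49123811 0.1484924  0.171     ]
cup outer L,R,T [0.42604822 0.1454899  0.051     ] [0.46686226 0.15384569 0.051     ] [0.44365601 0.16808807 0.051     ]
82.04939838103357
```

Request:
jog_arm(
  moves=[
    [34,-39,0,0,93],
    [34,-39,0,0,93],
    [34,-39,0,0,93],
    [34,-39,0,0,93],
    [30,-38,0,-0.11,93],
    [0,0,0,-0.11,93],
    [0,0,0,0,93],
  ],
)

```text
time_s: 3.43
ee_pos: [0.4926, 0.1206, 0.3249]
orientation: [0.643, 0.766, -0.001, -0.0]
wrist_force: [0.4, -0.5, 0.5]
gripper_width: 0.996
```

Run:
```python
from h import *
c=snap("wrist","w3"); s=c["st"]; o=s["orientation"];print(s["time_s"],s["ee_pos"],90-2*np.degrees(np.arctan2(o[0],o[1])))
u,v=proj(c,[.469,.150,.2]);print(u,v)
u,v=int(u),int(v); crop(c["image"],max(0,u-70),max(0,v-60),u+70,v+60,5,"w3b.png"); print(max(0,u-70),max(0,v-60))
```

```text
3.4833 [0.49279751 0.1205194  0.32536805] 9.520302989088194
261.6068561587209 151.37853111703203
191 91
```

View pics/w3b.png

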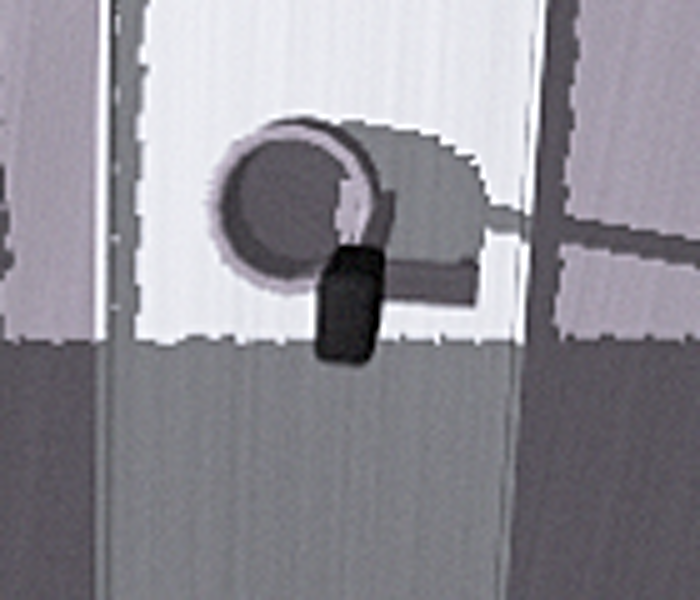

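View pics/w3.png

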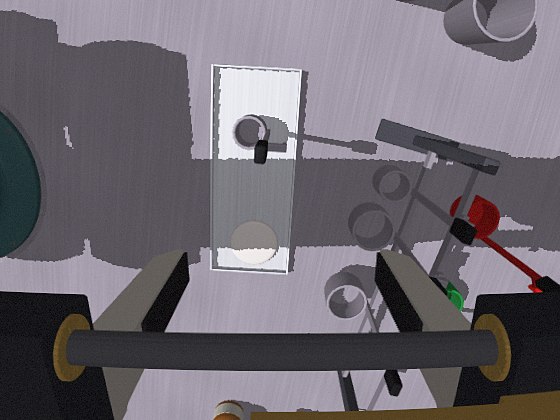

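Run:
```python
from h import *
a=load("w1");b=load("w3")
print(two(a,(260.7,129.8),b,(260.4,154.4)))
# tab lower-end far corners bottom edge
print(two(a,(225+320/9,90+443/9),b,(191+345/5,91+364/5)))
for z in (.215,.221): print(onz(b,260.4,154.4,z))
# tool-frame check: hook ends
p=lambda x,y:(191+x/5,91+y/5)
for q in [(388,263),(475,262),(388,300),(475,305)]: print(onz(b,*p(*q),.168))
# tray corner height by two views (cam px from images)
```

```text
(array([0.46900042, 0.14991019, 0.21677378]), np.float64(0.00025406110016633083))
(array([0.4700282 , 0.14268608, 0.22071316]), np.float64(0.0002246279831002257))
[0.46882338 0.14959383 0.215     ]
[0.46900276 0.15056676 0.221     ]
[0.47355333 0.15369954 0.168     ]
[0.49006682 0.15680119 0.168     ]
[0.47473499 0.14662348 0.168     ]
[0.4915407  0.14859186 0.168     ]
```

Request:
jog_arm(
  moves=[
    [16,-10,20,0.035,93],
    [17,-9,30,0,93],
    [0,0,30,0,93],
    [0,0,0,0,93],
    [0,0,0,0,93],
  ],
)

```text
time_s: 3.9
ee_pos: [0.4682, 0.1519, 0.2453]
orientation: [0.663, 0.749, 0.001, 0.001]
wrist_force: [-0.7, 0.3, 0.7]
gripper_width: 0.998
```

```bash
cat >> h.py <<'E'
def err(s,tx,ty,tz,yaw):
    o=s["orientation"];y=90-2*np.degrees(np.arctan2(o[0],o[1])); y=(y+180)%360-180
    from scipy.spatial.transform import Rotation as Ro
    R=Ro.from_quat(o).as_matrix()
    d=(np.array([tx,ty,tz])-s["ee_pos"])*1e3
    print("t",round(s["time_s"],2),"pos",np.round(s["ee_pos"]*1e3,1),"yaw",round(y,2),"toolmove mm",np.round(R.T@d,1),"twist",round(np.radians(y-yaw),3),"tilt z",np.round(R[:,2],4),"F",np.round(s["wrist_force"],1),"M",np.round(s["moment"],2),"w",round(s["gripper_width"]*93,1))
E
python3 - <<'E'
from h import *
c=snap("wrist","w4"); err(c["st"],.469,.150,.179,7.5)
E
```

```text
t 3.95 pos [468.4 151.7 245.2] yaw 6.99 toolmove mm [-1.7  0.2 66.2] twist -0.009 tilt z [ 0.0034 -0.     -1.    ] F [ 1.5 -0.4 -0.7] M [-0.04  0.07 -0.04] w 93.2
```

View pics/w4.png

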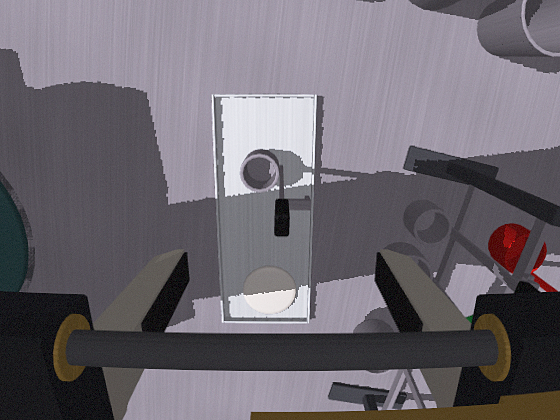

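Request:
jog_arm(
  moves=[
    [-1,0,25,-0.01,93],
    [-0.7,0,25,0,60],
    [0,0,16,0,40],
    [0,0,0,0,25],
    [0,0,0,0,18],
  ],
)

```text
time_s: 4.37
ee_pos: [0.4735, 0.1487, 0.1867]
orientation: [0.661, 0.75, 0.005, 0.004]
wrist_force: [0.6, -0.8, 0.3]
gripper_width: 0.762
```

Run:
```python
from h import *
c=snap("wrist","w5"); err(c["st"],.469,.150,.179,7.5)
```

```text
t 4.42 pos [473.5 148.8 186.9] yaw 7.25 toolmove mm [ 1.8 -4.5  7.8] twist -0.004 tilt z [ 0.0124  0.002  -0.9999] F [-0.4 -0.5 -0.6] M [-0.05  0.07 -0.01] w 66.8
```

View pics/w5.png

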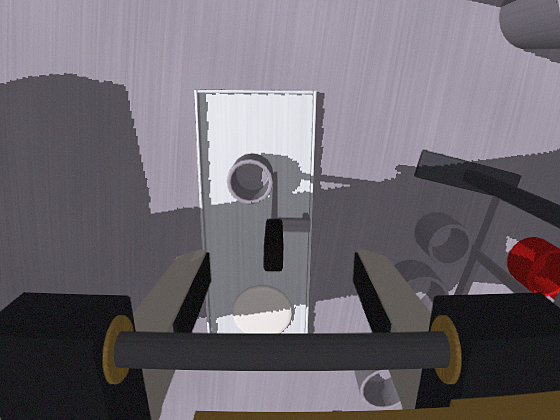

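Request:
jog_arm(
  moves=[
    [1,-2.5,4,0,60],
    [1,-2,4,0,50],
    [0,0,0,0,40],
    [0,0,0,0,40],
  ],
)

```text
time_s: 4.75
ee_pos: [0.4703, 0.1504, 0.1831]
orientation: [0.661, 0.75, 0.007, 0.005]
wrist_force: [-0.0, -1.2, 1.4]
gripper_width: 0.48
```

Run:
```python
from h import *
c=snap("wrist","w6"); err(c["st"],.469,.150,.179,7.5)
```

```text
t 4.8 pos [470.3 150.4 183. ] yaw 7.18 toolmove mm [-0.3 -1.4  4. ] twist -0.006 tilt z [ 0.0173  0.0033 -0.9998] F [-1.   0.1 -0.1] M [-0.12  0.05 -0.03] w 42.3
```

View pics/w6.png

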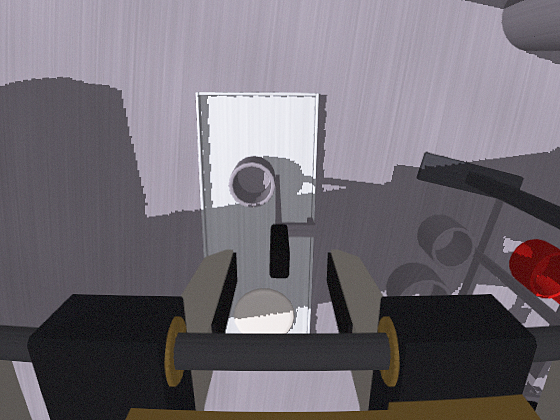

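Request:
jog_arm(
  moves=[
    [0,-1.5,5,0,40],
    [0,0,0,0,40],
    [0,0,0,0,40],
  ],
)

```text
time_s: 5.05
ee_pos: [0.4689, 0.1504, 0.1781]
orientation: [0.661, 0.75, 0.007, 0.006]
wrist_force: [0.3, 0.3, -0.0]
gripper_width: 0.431
```

Run:
```python
from h import *
err(manip.get_state(),.469,.150,.179,7.5)
```

```text
t 5.05 pos [468.9 150.4 178.1] yaw 7.19 toolmove mm [-0.4  0.1 -0.9] twist -0.005 tilt z [ 0.0181  0.0035 -0.9998] F [ 0.3  0.3 -0. ] M [-0.04  0.05 -0.02] w 40.1
```

Request:
jog_arm(
  moves=[
    [0,0,0,0,40],
    [0,0,0,0,40],
  ],
)

```text
time_s: 5.22
ee_pos: [0.4688, 0.1503, 0.178]
orientation: [0.661, 0.75, 0.007, 0.006]
wrist_force: [-0.2, -0.1, -0.7]
gripper_width: 0.433
```

Run:
```python
from h import *
err(manip.get_state(),.469,.150,.179,7.5)
```

```text
t 5.22 pos [468.8 150.3 178. ] yaw 7.19 toolmove mm [-0.4  0.2 -1. ] twist -0.005 tilt z [ 0.0179  0.0034 -0.9998] F [-0.2 -0.1 -0.7] M [-0.06  0.13 -0.02] w 40.3
```

Request:
jog_arm(
  moves=[
    [0,0,0,0,5],
    [0,0,0,0,5],
    [0,0,0,0,5],
    [0,0,0,0,5],
    [0,0,0,0,5],
    [0,0,0,0,5],
    [0,0,0,0,5],
  ],
)

```text
time_s: 5.8
ee_pos: [0.4689, 0.1504, 0.1781]
orientation: [0.661, 0.75, 0.007, 0.006]
wrist_force: [-0.7, 0.7, 0.7]
gripper_width: 0.099
```

Run:
```python
from h import *
c=snap("wrist","w7"); err(c["st"],.469,.150,.179,7.5)
```

```text
t 5.85 pos [468.9 150.4 178.1] yaw 7.19 toolmove mm [-0.4  0.1 -0.9] twist -0.005 tilt z [ 0.0178  0.0035 -0.9998] F [-0.1  0.1  0.4] M [-0.03  0.07  0.04] w 9.1
```

View pics/w7.png

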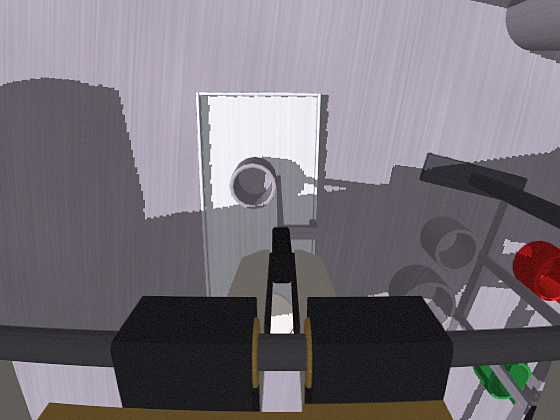

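Request:
jog_arm(
  moves=[
    [0,0,-6,0,5],
    [0,0,-10,0,5],
    [0,0,-15,0,5],
    [0,0,-20,0,5],
    [0,0,-20,0,5],
    [0,0,-20,0,5],
    [0,0,-12,0,5],
    [0,0,-5,0,5],
  ],
)

```text
time_s: 6.52
ee_pos: [0.4656, 0.1496, 0.293]
orientation: [0.661, 0.75, 0.006, 0.005]
wrist_force: [0.5, 0.5, -2.5]
gripper_width: 0.097
```

Run:
```python
from h import *
c=snap("wrist","w8"); err(c["st"],.49,-0.03,.31,-5.3)
```

```text
t 6.57 pos [465.7 149.6 293.4] yaw 7.19 toolmove mm [-181.3    1.8  -16.7] twist 0.218 tilt z [ 0.0155  0.0027 -0.9999] F [-0.  -0.3 -0.2] M [-0.09  0.05  0.02] w 9.4
```

View pics/w8.png

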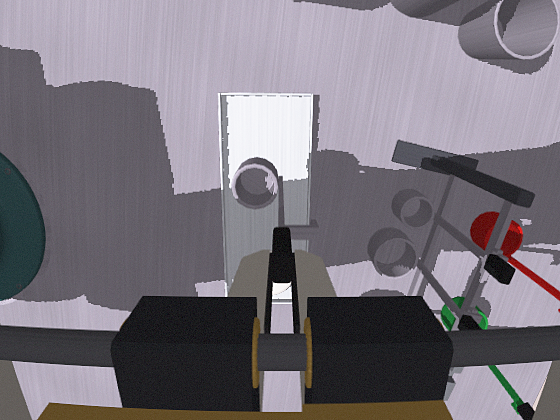

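Request:
jog_arm(
  moves=[
    [-10,0,-8,0,5],
    [-20,0,-8,0,5],
    [-25,0,0,0,5],
    [-25,0,0,0,5],
    [-25,0,0,0,5],
    [-25,0,0,0,5],
    [-25,0,0,0,5],
    [-20,0,0,0,5],
  ],
)

```text
time_s: 7.23
ee_pos: [0.4863, -0.0321, 0.3065]
orientation: [0.659, 0.752, 0.004, 0.002]
wrist_force: [0.2, 0.0, -2.4]
gripper_width: 0.095
```

Request:
jog_arm(
  moves=[
    [0,0,0,0.05,5],
    [0,0,0,0.06,5],
    [0,0,0,0.06,5],
    [0,0,0,0.05,5],
    [0,0,0,0,5],
  ],
)

```text
time_s: 7.65
ee_pos: [0.4848, -0.0406, 0.3028]
orientation: [0.743, 0.669, 0.001, -0.0]
wrist_force: [-0.1, 0.5, -2.4]
gripper_width: 0.096
```

Run:
```python
from h import *
c=snap("wrist","w9"); err(c["st"],.6,-0.0117,.31,-5.3)
```

```text
t 7.7 pos [484.8 -40.5 302.7] yaw -5.83 toolmove mm [ 40.4 111.7  -7. ] twist -0.009 tilt z [ 0.0015  0.0016 -1.    ] F [ 1.  -0.1 -2.1] M [-0.09 -0.02  0.03] w 9.1
```

View pics/w9.png

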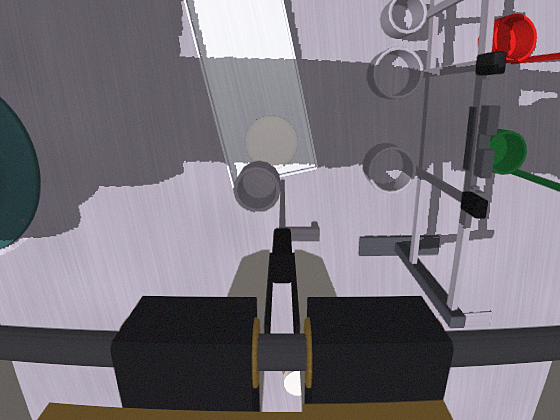

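```bash
cat >> h.py <<'E'
def dip_pts(st,z0=.003,grasp_z=.1781):
    from scipy.spatial.transform import Rotation as Ro
    R=Ro.from_quat(st["orientation"]).as_matrix(); p=st["ee_pos"]
    # dipper coords: X=tool y, Y=tool x, Z=-tool z ; bottom is (grasp_z - z0) below TCP
    hb=grasp_z-z0
    f=lambda X,Y,Z: p+R@np.array([Y,X-.024,hb-Z])
    return f
E
python3 - <<'E'
from h import *
c=load("w9"); f=dip_pts(c["st"]); im=c["image"].copy()
big=cv2.resize(im,None,fx=4,fy=4,interpolation=cv2.INTER_CUBIC)
def dot(P,col): 
    u=proj(c,P)*4+1.5; cv2.circle(big,(int(u[0]),int(u[1])),2,col,-1)
for a in np.linspace(0,6.28,40):
    dot(f(.022*np.cos(a),.022*np.sin(a),.045),(0,0,255)); 
for X,Y,Z in [(.019,.008,.215),(.019,-.008,.215),(.029,-.008,.215),(.029,.008,.215),(.0345+.0085,.004,.165),(.0345+.0085,-.004,.165),(.0345+.0115,.004,.165),(.026,.004,.165),(.026,-.004,.165)]: dot(f(X,Y,Z),(0,255,0))
cv2.imwrite("pics/w9o.png",big[600:1200,840:1440])
E
```

```text
(no output)
```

View pics/w9o.png

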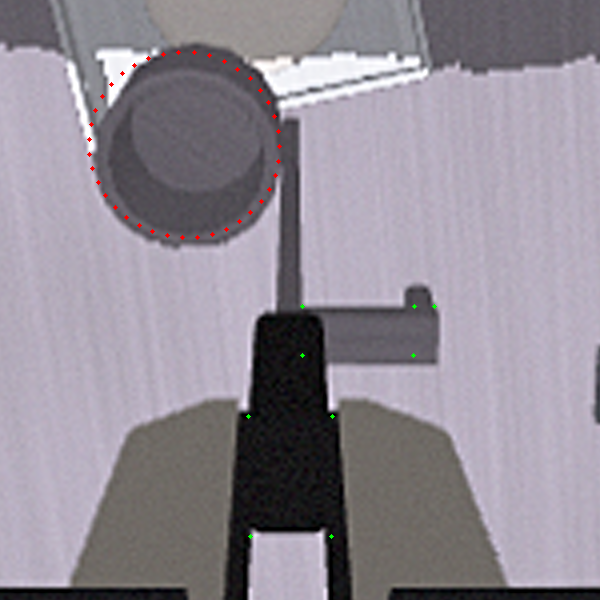

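Run:
```python
from h import *
c=load("w2")
crop(c["image"],225,60,315,220,4.5,"w2e.png")
```

```text
(no output)
```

View pics/w2e.png

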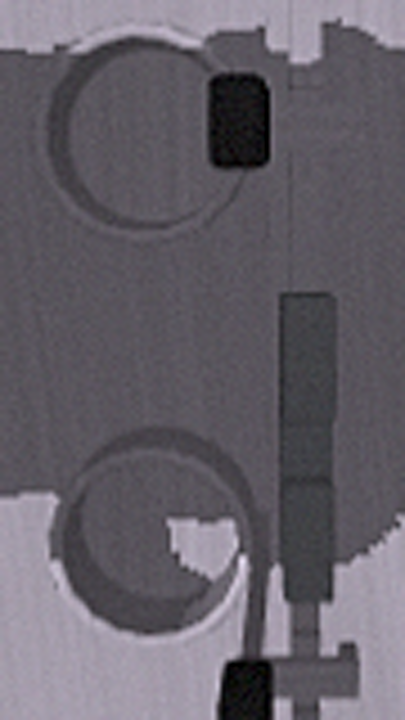

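Run:
```python
from h import *
c=load("w2")
p=lambda x,y:(225+x/4.5,60+y/4.5)
ux=np.array([.9957,-.0925]);uy=np.array([.0925,.9957])
g=np.array([.6604,-.0127])
for n,q,z in [("A",(149,133),.075),("Abot",(149,240),.075),("B",(155,532),.075),("Btop",(155,427),.075),("Bbot",(155,636),.075),("Atab",(240,122),.233),("Bhook",(315,678),.195)]:
    P=onz(c,*p(*q),z)[:2]; print(n,P, "rel notch x,y mm",(P-g)@ux*1e3,(P-g)@uy*1e3)
```

```text
A [0.62932895 0.05250519] rel notch x,y mm -36.968924005353344 62.05073201322001
Abot [0.62612322 0.02516385] rel notch x,y mm -37.63179377610691 34.53042935903905
B [ 0.61841934 -0.05377147] rel notch x,y mm -38.001035971147964 -44.77807275250815
Btop [ 0.62187125 -0.02465959] rel notch x,y mm -37.25681274532515 -15.472075928419738
Bbot [ 0.61485809 -0.08362177] rel notch x,y mm -38.78581237487184 -74.82943129760297
Atab [0.65419377 0.04972757] rel notch x,y mm -11.95409802752025 61.585057738527844
Bhook [ 0.65797936 -0.06231359] rel notch x,y mm 2.1790279259026777 -49.62416030727324
```

Request:
jog_arm(
  moves=[
    [12,5,-3,-0.005,5],
    [20,15,-3,0,5],
    [15,20,0,0,5],
    [5,25,0,0,5],
    [0,25,0,0,5],
    [0,25,0,0,5],
    [0,20,0,0,5],
    [0,0,0,0,5],
  ],
)

```text
time_s: 8.37
ee_pos: [0.6311, 0.0058, 0.309]
orientation: [0.734, 0.679, 0.001, -0.0]
wrist_force: [-0.3, 1.5, -2.5]
gripper_width: 0.099
```

```bash
cat >> h.py <<'E'
G=np.array([.6604,-.0127]);UX=np.array([.9957,-.0925]);UY=np.array([.0925,.9957])
def tgt(x,y): return G+x/1e3*UX+y/1e3*UY
def rel(st):
    d=(st["ee_pos"][:2]-G)*1e3; print("tab rel notch: x %.1f (want ~-11.5) y %.1f, hook z~ %.1f"%(d@UX,d@UY,(st["ee_pos"][2]-.0181+.003)*1e3))
E
python3 - <<'E'
from h import *
c=snap("wrist","w10"); err(c["st"],*tgt(-11.5,8.5),.30,-5.3); rel(c["st"])
E
```

```text
t 8.42 pos [630.    5.9 309.1] yaw -4.48 toolmove mm [-7.6 20.3  9.1] twist 0.014 tilt z [ 0.0012  0.0026 -1.    ] F [ 0.5  0.4 -2.5] M [ 0.   -0.07 -0.04] w 8.7
tab rel notch: x -31.9 (want ~-11.5) y 15.7, hook z~ 294.0
```

View pics/w10.png

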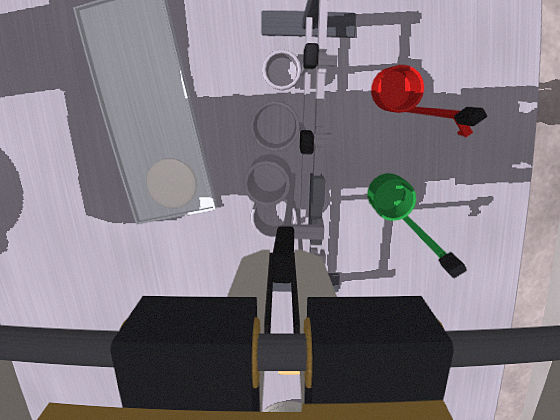

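Request:
jog_arm(
  moves=[
    [-4,8,2,0.007,5],
    [-4,8,3,0.007,5],
    [0,5,3,0,5],
    [0,0,0,0,5],
    [0,0,0,0,5],
  ],
)

```text
time_s: 8.83
ee_pos: [0.6512, -0.0035, 0.3005]
orientation: [0.738, 0.675, 0.001, -0.001]
wrist_force: [0.2, 0.0, -1.3]
gripper_width: 0.097
```

Run:
```python
from h import *
c=snap("wrist","w11"); err(c["st"],*tgt(-11.5,8.5),.26,-5.3); rel(c["st"])
```

```text
t 8.88 pos [651.1  -3.4 300.4] yaw -5.14 toolmove mm [ 0.  -1.4 40.4] twist 0.003 tilt z [ 4.0e-04  2.8e-03 -1.0e+00] F [ 0.1 -0.3 -2.6] M [-0.09  0.09  0.03] w 9.1
tab rel notch: x -10.1 (want ~-11.5) y 8.4, hook z~ 285.3
```

View pics/w11.png

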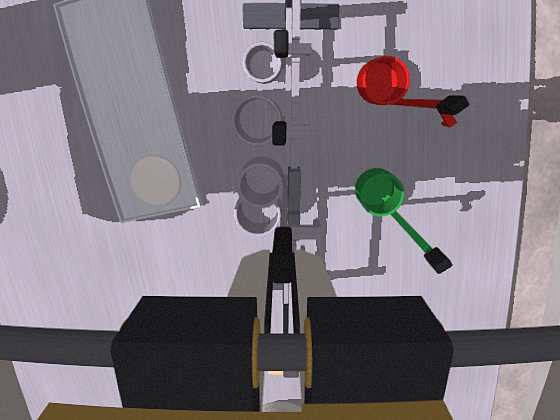

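Request:
jog_arm(
  moves=[
    [0,-0.7,6,0,5],
    [0,-0.7,8,0,5],
    [0,0,8,0,5],
    [0,0,8,0,5],
    [0,0,6,0,5],
    [0,0,3,0,5],
    [0,0,0,0,5],
  ],
)

```text
time_s: 9.47
ee_pos: [0.6482, -0.003, 0.2573]
orientation: [0.738, 0.675, 0.001, -0.001]
wrist_force: [-0.5, -0.2, -1.7]
gripper_width: 0.093
```

Run:
```python
from h import *
c=snap("wrist","w12"); err(c["st"],*tgt(-11.5,8.5),.26,-5.3); rel(c["st"])
crop(c["image"],210,60,360,240,3.3,"w12b.png")
```

```text
t 9.52 pos [648.2  -3.  257.6] yaw -5.13 toolmove mm [-0.   1.5 -2.4] twist 0.003 tilt z [ 9.0e-04  2.8e-03 -1.0e+00] F [ 0.1 -1.4 -1.9] M [-0.06  0.06 -0.04] w 9.1
tab rel notch: x -13.0 (want ~-11.5) y 8.5, hook z~ 242.5
```

View pics/w12b.png

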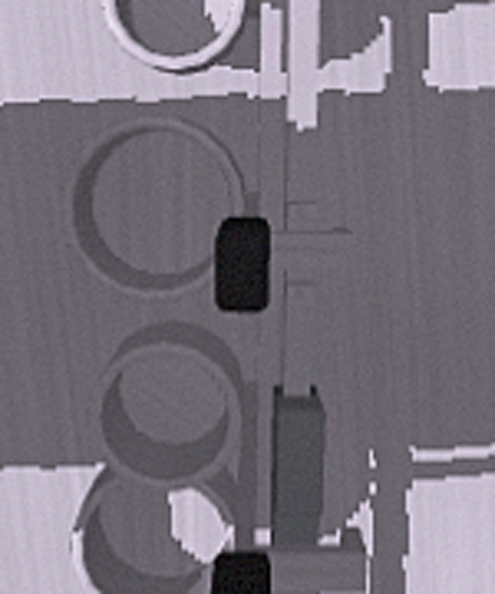

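Run:
```python
from h import *
c=load("w12"); f=dip_pts(c["st"])
q=lambda P:(proj(c,P)-[210,60])*3.3+1
for n,P in [("hook end top +y",f(.046,.004,.165)),("end top -y",f(.046,-.004,.165)),("end 43",f(.043,.004,.165)),("tab top +y L",f(.019,.008,.215)),("tab R",f(.029,.008,.215)),
  ("blk +yend L",[*(tgt(-5,30)),.21]),("blk +yend R",[*(tgt(5,30)),.21]),("blk L mid",[*tgt(-5,10),.21]),("blk R",[*tgt(5,10),.21])]: print(n,np.round(q(P),1))
g=np.array
px=lambda x,y:((x-1)/3.3+210,(y-1)/3.3+60)
for n,p in [("BL",(274,470)),("BR",(323,470))]:
    P=onz(c,*px(*p),.21)[:2]; print(n,(P-G)@UX*1e3,(P-G)@UY*1e3)
for n,p in [("Acup",(160,207)),("mycup",(172,410))]:
    pass
print((onz(c,*px(160,207),.075)[:2]-G)@np.c_[UX,UY]*1e3)
```

```text
hook end top +y [358.5 550.5]
end top -y [357.2 590.9]
end 43 [342.3 550.5]
tab top +y L [205.5 641.8]
tab R [274.8 641.8]
blk +yend L [277.3 411.8]
blk +yend R [325. 412.]
blk L mid [276.  502.8]
blk R [322.7 503. ]
BL -5.527687287251815 17.308070982273232
BR 4.8919726103807095 17.353061189970905
[-37.22002977  63.28568417]
```

Request:
jog_arm(
  moves=[
    [0,0.8,5,0,5],
    [0,0.6,6,0,5],
    [0,0.5,6,0,5],
    [0,0.4,5,0,5],
    [0,0,0,0,5],
  ],
)

```text
time_s: 9.93
ee_pos: [0.6537, -0.0033, 0.2427]
orientation: [0.738, 0.675, 0.006, 0.004]
wrist_force: [-0.2, -0.6, -2.8]
gripper_width: 0.102
```

Run:
```python
from h import *
c=snap("wrist","w13"); err(c["st"],*tgt(-11.5,8.5),.228,-5.3); rel(c["st"])
crop(c["image"],210,60,360,240,3.3,"w13b.png")
```

```text
t 9.98 pos [653.6  -3.2 242.9] yaw -5.12 toolmove mm [-0.4 -4.1 14.8] twist 0.003 tilt z [ 0.0154  0.0022 -0.9999] F [ 0.   0.2 -1.6] M [-0.07  0.11  0.01] w 9.4
tab rel notch: x -7.6 (want ~-11.5) y 8.8, hook z~ 227.8
```

View pics/w13b.png

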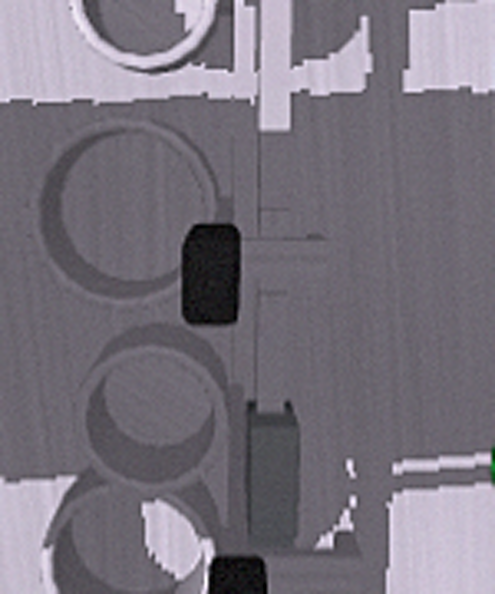

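Run:
```python
from h import *
np.set_printoptions(precision=4,suppress=True)
for n in ["w4","w5","w6","w7","w8","w9","w10","w11","w12","w13"]:
    s=load(n)["st"]; print(n,s["joint_pos"],s["qd"],s["tau"].round(1),s["ee_pos"][2].round(4))
s=manip.get_state();print(s["joint_pos"],s["tau"])
```

```text
w4 [ 0.262  -0.2981  1.7264 -0.0009  1.71    0.1399] [-0.0081  0.0034 -0.0208 -0.0011  0.0053 -0.0097] [  0.5 -40.8 -64.8   0.1  -0.1   0. ] 0.2452
w5 [ 0.2538 -0.2912  1.8143 -0.0012  1.606   0.1273] [ 0.0039 -0.006  -0.001   0.0012  0.0008 -0.0026] [  0.3 -38.1 -61.9   0.1  -0.1  -0. ] 0.1869
w6 [ 0.2587 -0.3006  1.8279 -0.0012  1.5967  0.1334] [-0.0008  0.0038  0.0005  0.0003 -0.0016  0.0002] [ -0.1 -37.1 -62.2   0.1  -0.1   0. ] 0.183
w7 [ 0.2594 -0.3031  1.8379 -0.0012  1.5887  0.1338] [-0.0004  0.0007 -0.0006  0.0001  0.002  -0.0015] [ -0.1 -37.3 -62.5   0.   -0.    0. ] 0.1781
w8 [ 0.2597 -0.3089  1.6577 -0.0014  1.7772  0.1339] [ 0.0003  0.0034  0.0374 -0.0022 -0.0357  0.0005] [ -0.  -31.7 -57.6   0.1  -0.1   0. ] 0.2934
w9 [-0.137  -0.3022  1.6374  0.0018  1.8051 -0.0349] [ 0.0086  0.0002 -0.0028  0.0019  0.0002 -0.038 ] [  0.4 -39.  -64.6   0.2   0.1   0.9] 0.3027
w10 [-0.0325  0.0123  1.3461  0.0027  1.7822  0.0463] [-0.0032 -0.0494  0.0396 -0.0009  0.0106  0.0072] [ -0.9 -64.5 -66.5  -0.1   0.1   0. ] 0.3091
w11 [-0.0459  0.0574  1.3138  0.0028  1.7702  0.0444] [ 0.0036 -0.007   0.0025 -0.0017  0.003   0.002 ] [  0.1 -69.5 -64.9   0.1   0.1  -0. ] 0.3004
w12 [-0.0455  0.0475  1.3925  0.0028  1.7008  0.0444] [ 0.0007 -0.002  -0.0162  0.0013  0.0106 -0.0011] [ -0.  -69.3 -64.7   0.1  -0.1   0. ] 0.2576
w13 [-0.0454  0.0489  1.4147  0.0029  1.6627  0.0442] [-0.0014  0.0071  0.0128 -0.0008  0.0095  0.0007] [ -0.  -65.2 -61.5   0.1  -0.2   0. ] 0.2429
[-0.0454  0.0489  1.4147  0.0029  1.6627  0.0442] [ -0.0455 -65.1913 -61.5391   0.0849  -0.1938   0.0001]
```

Request:
jog_arm(
  moves=[
    [0,-1,-4,0,5],
    [0,-1,-4,0,5],
    [0,-1,-4,0,5],
    [0,0,0,0,5],
  ],
)

```text
time_s: 10.32
ee_pos: [0.6499, -0.003, 0.2544]
orientation: [0.738, 0.675, 0.006, 0.004]
wrist_force: [-0.7, 0.4, -1.5]
gripper_width: 0.099
```

Run:
```python
from h import *
s=manip.get_state(); err(s,*tgt(-11.5,8.5),.228,-5.3); rel(s); print(s["joint_pos"].round(4),s["tau"].round(1))
```

```text
t 10.32 pos [649.9  -3.  254.4] yaw -5.12 toolmove mm [-0.3 -0.5 26.4] twist 0.003 tilt z [ 0.0133  0.0022 -0.9999] F [-0.7  0.4 -1.5] M [-0.04  0.08 -0.04] w 9.2
tab rel notch: x -11.4 (want ~-11.5) y 8.7, hook z~ 239.3
[-0.0454  0.042   1.4035  0.0029  1.683   0.0444] [ -0.  -66.2 -62.9   0.1   0.1   0. ]
```

Request:
jog_arm(
  moves=[
    [0,0,-6,0,5],
    [0,0,0,0,5],
  ],
)

```text
time_s: 10.48
ee_pos: [0.6497, -0.003, 0.2606]
orientation: [0.738, 0.675, 0.005, 0.003]
wrist_force: [-0.5, 0.1, -2.3]
gripper_width: 0.103
```

Run:
```python
from h import *
s=manip.get_state(); err(s,*tgt(-11.5,8.5),.228,-5.3); rel(s); print(s["joint_pos"].round(4),s["tau"].round(1))
```

```text
t 10.48 pos [649.7  -3.  260.6] yaw -5.12 toolmove mm [-0.2 -0.3 32.6] twist 0.003 tilt z [ 0.0127  0.0023 -0.9999] F [-0.5  0.1 -2.3] M [-0.07  0.01  0.02] w 9.5
tab rel notch: x -11.6 (want ~-11.5) y 8.6, hook z~ 245.5
[-0.0454  0.042   1.3935  0.0029  1.6936  0.0444] [ -0.  -64.3 -61.3   0.1   0.1   0. ]
```

Request:
jog_arm(
  moves=[
    [0,0,-6,0,5],
    [0,0,0,0,5],
  ],
)

```text
time_s: 10.65
ee_pos: [0.6496, -0.003, 0.2671]
orientation: [0.738, 0.675, 0.005, 0.003]
wrist_force: [-0.6, 1.2, -1.2]
gripper_width: 0.102
```

Run:
```python
from h import *
s=manip.get_state(); err(s,*tgt(-11.5,8.5),.228,-5.3); rel(s); print(s["joint_pos"].round(4),s["tau"].round(1))
```

```text
t 10.65 pos [649.6  -3.  267.1] yaw -5.12 toolmove mm [-0.3 -0.3 39.1] twist 0.003 tilt z [ 0.0124  0.0023 -0.9999] F [-0.6  1.2 -1.2] M [-0.11  0.08  0.07] w 9.5
tab rel notch: x -11.7 (want ~-11.5) y 8.6, hook z~ 252.0
[-0.0454  0.0421  1.383   0.0029  1.7043  0.0444] [ -0.1 -64.  -61.1   0.1   0.1   0. ]
```

Request:
jog_arm(
  moves=[
    [0,0,8,0,5],
    [0,0,0,0,5],
  ],
)

```text
time_s: 10.82
ee_pos: [0.6499, -0.003, 0.2586]
orientation: [0.738, 0.675, 0.005, 0.003]
wrist_force: [0.6, 0.5, -2.4]
gripper_width: 0.099
```

Run:
```python
from h import *
s=manip.get_state(); err(s,*tgt(-11.5,8.5),.228,-5.3); rel(s); print(s["joint_pos"].round(4),s["tau"].round(1))
```

```text
t 10.82 pos [649.9  -3.  258.6] yaw -5.13 toolmove mm [-0.2 -0.5 30.6] twist 0.003 tilt z [ 0.0127  0.0023 -0.9999] F [ 0.6  0.5 -2.4] M [-0.05  0.04 -0.  ] w 9.2
tab rel notch: x -11.4 (want ~-11.5) y 8.6, hook z~ 243.5
[-0.0454  0.0424  1.3963  0.0029  1.6903  0.0444] [  0.1 -72.2 -67.8   0.1  -0.1   0. ]
```

Request:
jog_arm(
  moves=[
    [0,0,8,0,5],
    [0,0,0,0,5],
  ],
)

```text
time_s: 10.98
ee_pos: [0.6499, -0.003, 0.249]
orientation: [0.738, 0.675, 0.005, 0.003]
wrist_force: [-0.4, -0.0, -3.2]
gripper_width: 0.101
```

Run:
```python
from h import *
s=manip.get_state(); err(s,*tgt(-11.5,8.5),.228,-5.3); rel(s); print(s["joint_pos"].round(4),s["tau"].round(1))
```

```text
t 10.98 pos [649.9  -3.  249. ] yaw -5.13 toolmove mm [-0.3 -0.3 21. ] twist 0.003 tilt z [ 0.012   0.0023 -0.9999] F [-0.4 -0.  -3.2] M [-0.04  0.04 -0.  ] w 9.4
tab rel notch: x -11.4 (want ~-11.5) y 8.7, hook z~ 233.9
[-0.0454  0.043   1.411   0.0029  1.6758  0.0444] [  0.1 -73.  -68.4   0.1  -0.2   0. ]
```

Run:
```python
from h import *
c=snap("wrist","w14"); err(c["st"],*tgt(-11.5,8.5),.228,-5.3)
f=dip_pts(c["st"]); 
big=cv2.resize(c["image"],None,fx=4,fy=4,interpolation=cv2.INTER_CUBIC)
def dot(P,col): 
    u=proj(c,P)*4+1.5; cv2.circle(big,(int(round(u[0])),int(round(u[1]))),1,col,-1)
for a in np.linspace(0,6.28,60):
    dot(f(.022*np.cos(a),.022*np.sin(a),.045),(0,0,255)); dot(f(.022*np.cos(a),.022*np.sin(a),0),(255,0,255))
    for (x,y) in [(-37.2,62),(-37.7,-45)]: dot([*(tgt(x,y)+.029*np.array([np.cos(a),np.sin(a)])),.075],(0,255,0))
cv2.imwrite("pics/w14o.png",big[330:930,840:1440])
```

```text
t 11.03 pos [650.   -3.  250.1] yaw -5.12 toolmove mm [-0.3 -0.5 22.1] twist 0.003 tilt z [ 0.0128  0.0022 -0.9999] F [-0.4  1.5 -1.4] M [-0.06  0.06 -0.01] w 9.1
```

View pics/w14o.png

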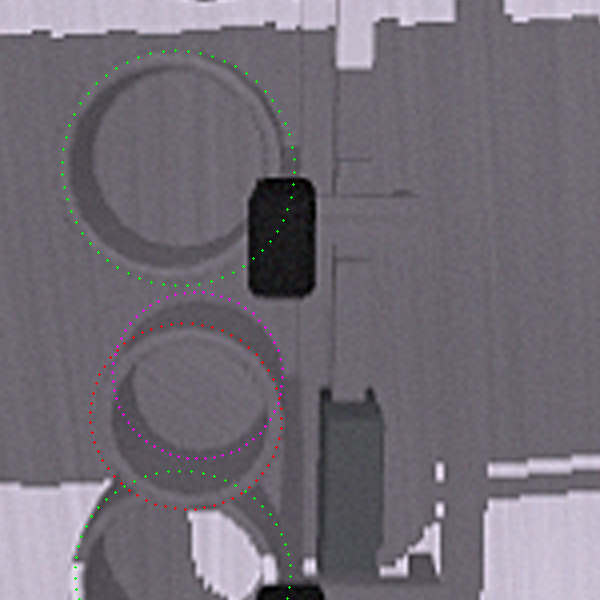

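Run:
```python
from h import *
c=load("w14")
im=c["image"][80:240,215:345].astype(float); im=np.clip((im-55)*3.2,0,255).astype(np.uint8)
cv2.imwrite("pics/w14e.png",cv2.resize(cv2.medianBlur(im,3),None,fx=3.75*1.0,fy=3.75,interpolation=cv2.INTER_CUBIC))
```

```text
(no output)
```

View pics/w14e.png

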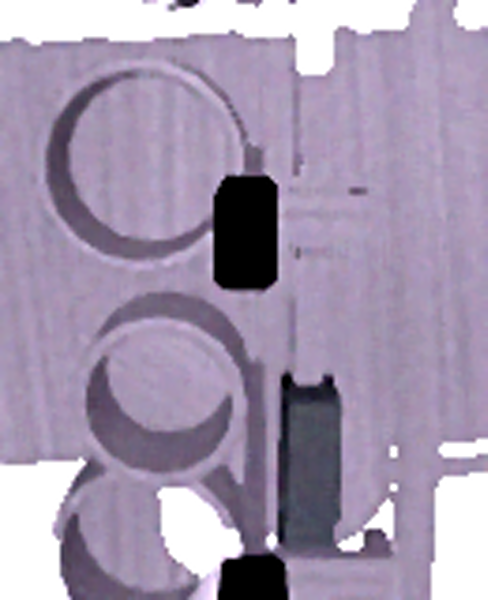

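Request:
jog_arm(
  moves=[
    [0,0,7,0,5],
    [0,0,0,0,5],
  ],
)

```text
time_s: 11.2
ee_pos: [0.6501, -0.003, 0.2425]
orientation: [0.738, 0.675, 0.006, 0.004]
wrist_force: [0.5, 0.5, -3.6]
gripper_width: 0.106
```

Run:
```python
from h import *
s=manip.get_state(); err(s,*tgt(-11.8,8.9),.228,-5.3); rel(s); print(s["joint_pos"].round(4),s["tau"].round(1))
```

```text
t 11.2 pos [650.1  -3.  242.5] yaw -5.12 toolmove mm [ 0.1 -0.8 14.5] twist 0.003 tilt z [ 0.0129  0.0023 -0.9999] F [ 0.5  0.5 -3.6] M [-0.08  0.04 -0.01] w 9.8
tab rel notch: x -11.1 (want ~-11.5) y 8.7, hook z~ 227.4
[-0.0453  0.0431  1.4214  0.0029  1.6643  0.0444] [  0.1 -71.1 -66.7   0.1  -0.2   0. ]
```

Request:
jog_arm(
  moves=[
    [0,-1,7,0,5],
    [0,0,0,0,5],
  ],
)

```text
time_s: 11.37
ee_pos: [0.6492, -0.0029, 0.2348]
orientation: [0.738, 0.675, 0.006, 0.004]
wrist_force: [-0.5, 0.4, -3.5]
gripper_width: 0.102
```

Run:
```python
from h import *
s=manip.get_state(); err(s,*tgt(-11.8,8.9),.228,-5.3); rel(s); print(s["joint_pos"].round(4),s["tau"].round(1))
```

```text
t 11.37 pos [649.2  -2.9 234.8] yaw -5.13 toolmove mm [0.1 0.2 6.8] twist 0.003 tilt z [ 0.013   0.0023 -0.9999] F [-0.5  0.4 -3.5] M [-0.07  0.03 -0.02] w 9.5
tab rel notch: x -12.1 (want ~-11.5) y 8.7, hook z~ 219.7
[-0.0452  0.0414  1.4353  0.0029  1.6519  0.0445] [  0.  -72.  -67.7   0.1  -0.3   0. ]
```

Request:
jog_arm(
  moves=[
    [0,0,5,0,5],
    [0,0,0,0,5],
  ],
)

```text
time_s: 11.53
ee_pos: [0.6491, -0.0028, 0.2291]
orientation: [0.738, 0.675, 0.005, 0.003]
wrist_force: [-0.2, -0.0, -3.7]
gripper_width: 0.097
```

Run:
```python
from h import *
c=snap("wrist","w15");s=c["st"]; err(s,*tgt(-11.8,0),.228,-5.3); rel(s); print(s["joint_pos"].round(4),s["tau"].round(1))
im=c["image"][100:250,215:345].astype(float); im=np.clip((im-35)*2.2,0,255).astype(np.uint8)
cv2.imwrite("pics/w15e.png",cv2.resize(im,None,fx=4,fy=4,interpolation=cv2.INTER_CUBIC))
snap("scene","s15"); crop(load("s15")["image"],200,130,390,310,4,"s15b.png")
```

```text
t 11.58 pos [649.2  -2.8 229.9] yaw -5.12 toolmove mm [-8.8  0.2  1.8] twist 0.003 tilt z [ 0.0135  0.0023 -0.9999] F [ 0.4 -0.1 -1.9] M [-0.12  0.08 -0.02] w 9.4
tab rel notch: x -12.0 (want ~-11.5) y 8.8, hook z~ 214.8
[-0.0451  0.0417  1.443   0.0029  1.6436  0.0445] [ -0.  -66.8 -63.    0.1  -0.2   0. ]
```

View pics/w15e.png

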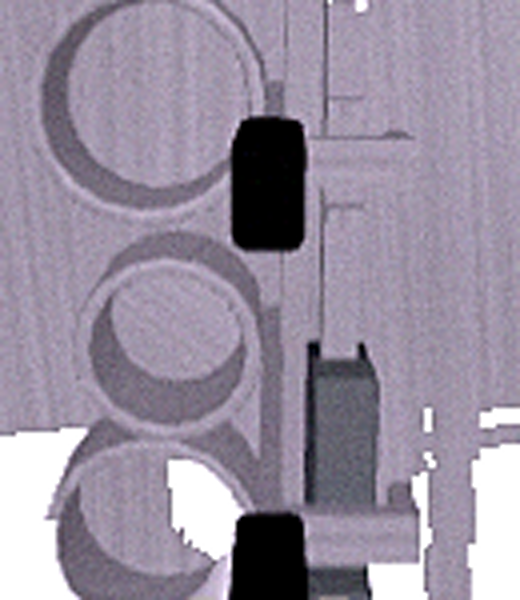

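View pics/s15b.png

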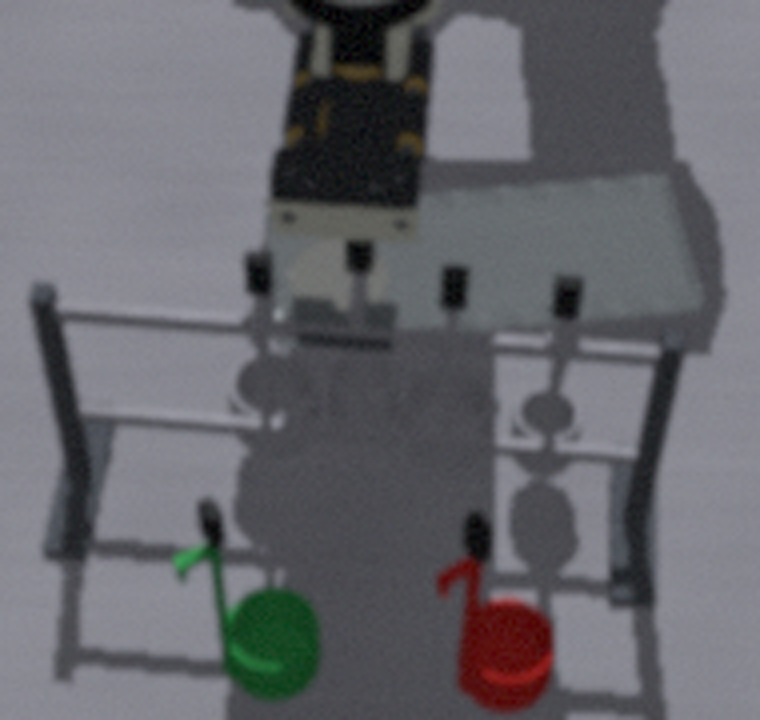

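Request:
jog_arm(
  moves=[
    [-3,0,0,0,5],
    [-3,0,0,0,5],
  ],
)

```text
time_s: 11.8
ee_pos: [0.649, -0.0087, 0.2308]
orientation: [0.738, 0.675, 0.006, 0.004]
wrist_force: [-0.2, -0.4, -2.8]
gripper_width: 0.099
```

Run:
```python
from h import *
s=manip.get_state(); err(s,*tgt(-11.8,0),.228,-5.3); rel(s)
```

```text
t 11.8 pos [649.   -8.7 230.8] yaw -5.09 toolmove mm [-2.9 -0.1  2.8] twist 0.004 tilt z [ 0.0146  0.0023 -0.9999] F [-0.2 -0.4 -2.8] M [-0.04  0.02 -0.03] w 9.2
tab rel notch: x -11.8 (want ~-11.5) y 2.9, hook z~ 215.7
```

Request:
jog_arm(
  moves=[
    [-2,0,0,0,5],
    [0,0,0,0,5],
  ],
)

```text
time_s: 11.97
ee_pos: [0.6488, -0.0117, 0.2311]
orientation: [0.738, 0.675, 0.006, 0.004]
wrist_force: [-0.1, -0.9, -3.0]
gripper_width: 0.106
```

Run:
```python
from h import *
c=snap("wrist","w16");s=c["st"]; err(s,*tgt(-11.8,0),.228,-5.3); rel(s)
im=c["image"][100:250,215:345].astype(float); im=np.clip((im-35)*2.2,0,255).astype(np.uint8)
cv2.imwrite("pics/w16e.png",cv2.resize(im,None,fx=4,fy=4,interpolation=cv2.INTER_CUBIC))
```

```text
t 12.02 pos [648.8 -11.5 231.2] yaw -5.12 toolmove mm [-0.1 -0.2  3.2] twist 0.003 tilt z [ 0.0151  0.0021 -0.9999] F [-0.4  0.1 -1.9] M [-0.09  0.03  0.  ] w 9.3
tab rel notch: x -11.6 (want ~-11.5) y 0.1, hook z~ 216.1
```

View pics/w16e.png

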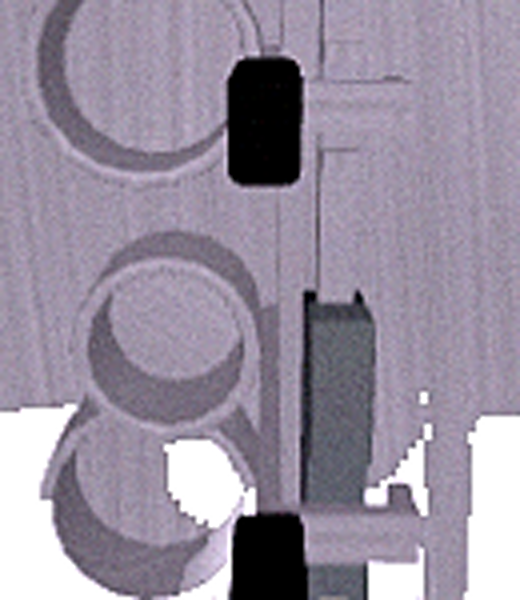

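Run:
```python
from h import *
c=load("w16")
q=lambda P:(proj(c,P)-[215,100])*4+1.5
for y in (28,30,32): print(y,[np.round(q([*tgt(x,y),z]),0) for x in (-5,5) for z in (.21,.195)])
f=dip_pts(c["st"])
print("hook +y edge top",q(f(.040,.004,.165)),"-y edge",q(f(.040,-.004,.165)))
im=c["image"][170:185,285:315]
print(c["image"][168:188,299,:].mean(1).round(0))
crop(c["image"],285,165,320,245,8,"w16z.png")
```

```text
28 [array([312., 337.]), array([308., 316.]), array([376., 337.]), array([368., 316.])]
30 [array([312., 324.]), array([308., 304.]), array([376., 324.]), array([369., 304.])]
32 [array([312., 311.]), array([308., 292.]), array([377., 311.]), array([369., 292.])]
hook +y edge top [375.28217245 506.24397117] -y edge [374.06777514 555.20592884]
[111. 107. 106. 111. 109. 110. 110.  95.  75.  65.  61.  65.  72.  78.
  82.  85.  81.  83.  83.  78.]
```

View pics/w16z.png

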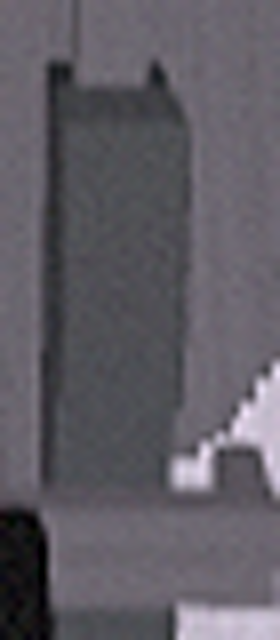

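Request:
jog_arm(
  moves=[
    [0.5,-0.8,4,0,5],
    [0,0,0,0,5],
  ],
)

```text
time_s: 12.18
ee_pos: [0.6482, -0.0111, 0.227]
orientation: [0.738, 0.675, 0.006, 0.004]
wrist_force: [-0.3, -0.4, -2.6]
gripper_width: 0.097
```

Run:
```python
from h import *
s=manip.get_state(); err(s,*tgt(-12.4,0.6),.2145,-5.3); rel(s)
```

```text
t 12.18 pos [648.2 -11.1 227. ] yaw -5.13 toolmove mm [ 0.1 -0.3 12.5] twist 0.003 tilt z [ 0.0155  0.0022 -0.9999] F [-0.3 -0.4 -2.6] M [-0.08  0.03  0.02] w 9.0
tab rel notch: x -12.3 (want ~-11.5) y 0.5, hook z~ 211.9
```

Request:
jog_arm(
  moves=[
    [0.2,0,4,0,5],
    [0,0,0,0,5],
  ],
)

```text
time_s: 12.35
ee_pos: [0.6482, -0.0107, 0.2224]
orientation: [0.738, 0.675, 0.006, 0.004]
wrist_force: [0.6, 0.7, -3.1]
gripper_width: 0.101
```

Run:
```python
from h import *
s=manip.get_state(); err(s,*tgt(-12.4,0.6),.2145,-5.3); rel(s)
```

```text
t 12.35 pos [648.2 -10.7 222.4] yaw -5.13 toolmove mm [-0.2 -0.2  7.9] twist 0.003 tilt z [ 0.0153  0.0022 -0.9999] F [ 0.6  0.7 -3.1] M [-0.1   0.05  0.01] w 9.4
tab rel notch: x -12.3 (want ~-11.5) y 0.8, hook z~ 207.3
```

Request:
jog_arm(
  moves=[
    [0,0,3,0,5],
    [0,0,0,0,5],
  ],
)

```text
time_s: 12.52
ee_pos: [0.6482, -0.0106, 0.2188]
orientation: [0.738, 0.675, 0.006, 0.004]
wrist_force: [-0.2, 0.4, -2.9]
gripper_width: 0.103
```

Run:
```python
from h import *
c=snap("wrist","w17");s=c["st"];err(s,*tgt(-12.4,0.6),.2145,-5.3); rel(s)
im=c["image"][100:250,215:345].astype(float); im=np.clip((im-35)*2.2,0,255).astype(np.uint8)
cv2.imwrite("pics/w17e.png",cv2.resize(im,None,fx=4,fy=4,interpolation=cv2.INTER_CUBIC))
```

```text
t 12.57 pos [648.3 -10.6 219.3] yaw -5.12 toolmove mm [-0.4 -0.2  4.8] twist 0.003 tilt z [ 0.0154  0.0022 -0.9999] F [-0.   0.1 -1.4] M [-0.05  0.03  0.05] w 9.2
tab rel notch: x -12.3 (want ~-11.5) y 1.0, hook z~ 204.2
```

View pics/w17e.png

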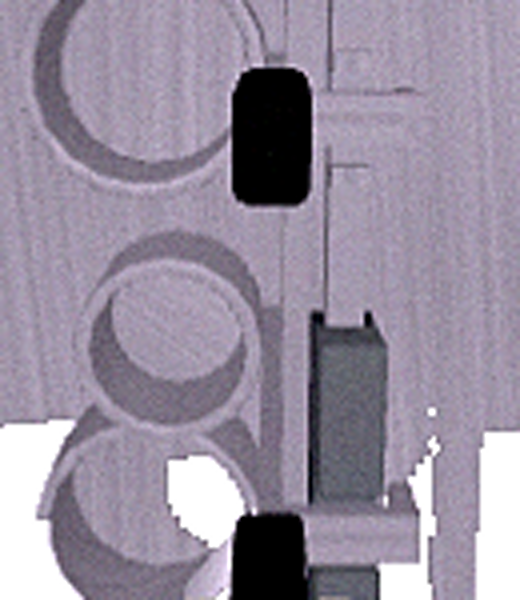

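Request:
jog_arm(
  moves=[
    [-0.4,0,2.5,0,5],
    [0,0,0,0,5],
  ],
)

```text
time_s: 12.73
ee_pos: [0.6483, -0.0109, 0.2167]
orientation: [0.738, 0.675, 0.007, 0.004]
wrist_force: [-1.3, -1.1, -2.5]
gripper_width: 0.097
```

Run:
```python
from h import *
s=manip.get_state();err(s,*tgt(-12.4,0.6),.2145,-5.3); rel(s)
c=load("w17")
q=lambda P:(proj(c,P)-[215,100])*4+1.5
for z in (.21,.207,.204): print(z,[np.round(q([*tgt(x,30.5),z]),0) for x in (-5,5)])
```

```text
t 12.73 pos [648.3 -10.9 216.7] yaw -5.11 toolmove mm [-0.  -0.2  2.2] twist 0.003 tilt z [ 0.0156  0.0022 -0.9999] F [-1.3 -1.1 -2.5] M [-0.04  0.05 -0.  ] w 9.0
tab rel notch: x -12.2 (want ~-11.5) y 0.6, hook z~ 201.6
0.21 [array([321., 346.]), array([389., 346.])]
0.207 [array([320., 341.]), array([387., 341.])]
0.204 [array([319., 336.]), array([385., 336.])]
```

Run:
```python
from h import *
c=snap("wrist","w18"); crop(c["image"],285,165,320,245,8,"w18z.png"); rel(c["st"]); print(c["st"]["wrist_force"])
q=lambda P:(proj(c,P)-[285,165])*8+3.5
for z in (.21,.207,.204): print(z,[np.round(q([*tgt(x,30.5),z]),0) for x in (-5,5)])
```

```text
tab rel notch: x -12.1 (want ~-11.5) y 0.6, hook z~ 201.9
[-0.34306358 -0.12062091 -2.378472  ]
0.21 [array([ 81., 174.]), array([218., 174.])]
0.207 [array([ 79., 164.]), array([214., 165.])]
0.204 [array([ 77., 155.]), array([211., 155.])]
```

View pics/w18z.png

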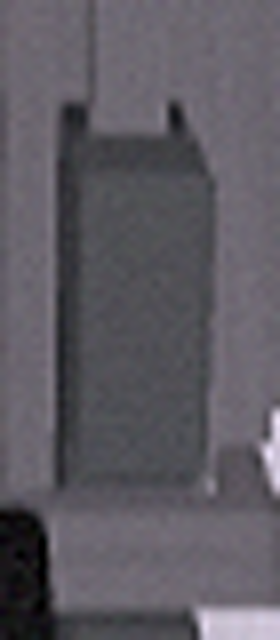

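Request:
jog_arm(
  moves=[
    [0,0,2,0,5],
    [0,0,0,0,5],
  ],
)

```text
time_s: 12.95
ee_pos: [0.6485, -0.0109, 0.2151]
orientation: [0.738, 0.675, 0.007, 0.005]
wrist_force: [0.0, -0.3, -2.2]
gripper_width: 0.099
```

Run:
```python
from h import *
s=manip.get_state();err(s,*tgt(-12.1,0.6),.2145,-5.3); rel(s)
```

```text
t 12.95 pos [648.5 -10.9 215.1] yaw -5.12 toolmove mm [-0.  -0.1  0.6] twist 0.003 tilt z [ 0.0162  0.0022 -0.9999] F [ 0.  -0.3 -2.2] M [-0.07  0.03 -0.  ] w 9.3
tab rel notch: x -12.0 (want ~-11.5) y 0.6, hook z~ 200.0
```

Request:
jog_arm(
  moves=[
    [0,0,1.5,0,5],
    [0,0,0,0,5],
  ],
)

```text
time_s: 13.12
ee_pos: [0.6485, -0.0109, 0.2135]
orientation: [0.738, 0.675, 0.007, 0.005]
wrist_force: [1.1, -0.2, -2.2]
gripper_width: 0.101
```

Run:
```python
from h import *
c=snap("wrist","w19");s=c["st"];err(s,*tgt(-12.1,0.6),.2145,-5.3); rel(s)
crop(c["image"],285,165,320,245,8,"w19z.png")
q=lambda P:(proj(c,P)-[285,165])*8+3.5
for z in (.21,.207,.204): print(z,[np.round(q([*tgt(x,30.5),z]),0) for x in (-5.5,4.5)])
```

```text
t 13.17 pos [648.6 -10.9 213.7] yaw -5.11 toolmove mm [-0.  -0.2 -0.8] twist 0.003 tilt z [ 0.0166  0.0022 -0.9999] F [-0.2 -0.9 -2.4] M [-0.1   0.06 -0.01] w 9.2
tab rel notch: x -11.9 (want ~-11.5) y 0.7, hook z~ 198.6
0.21 [array([ 73., 184.]), array([212., 185.])]
0.207 [array([ 71., 175.]), array([208., 175.])]
0.204 [array([ 69., 165.]), array([205., 165.])]
```

View pics/w19z.png

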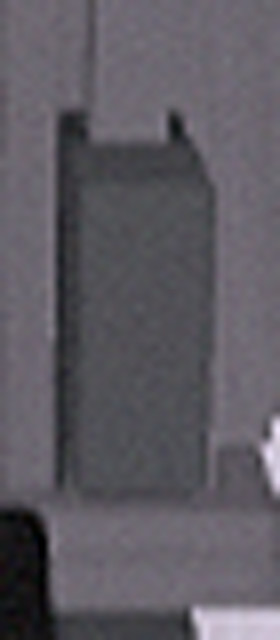

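Request:
jog_arm(
  moves=[
    [0,0,1.5,0,5],
    [0,0,0,0,5],
  ],
)

```text
time_s: 13.33
ee_pos: [0.6486, -0.011, 0.2123]
orientation: [0.738, 0.675, 0.007, 0.005]
wrist_force: [-0.8, 0.2, -1.7]
gripper_width: 0.101
```

Run:
```python
from h import *
s=manip.get_state();err(s,*tgt(-12.1,0.6),.2145,-5.3); rel(s)
```

```text
t 13.33 pos [648.6 -11.  212.3] yaw -5.12 toolmove mm [-0.  -0.2 -2.3] twist 0.003 tilt z [ 0.0168  0.0022 -0.9999] F [-0.8  0.2 -1.7] M [-0.15  0.1   0.07] w 9.4
tab rel notch: x -11.9 (want ~-11.5) y 0.7, hook z~ 197.2
```

Request:
jog_arm(
  moves=[
    [0,0,1.5,0,5],
    [0,0,0,0,5],
  ],
)

```text
time_s: 13.5
ee_pos: [0.6488, -0.0109, 0.2111]
orientation: [0.738, 0.675, 0.007, 0.005]
wrist_force: [-0.9, 0.5, 0.5]
gripper_width: 0.098
```

Run:
```python
from h import *
s=manip.get_state();err(s,*tgt(-12.1,0.6),.2145,-5.3); rel(s)
```

```text
t 13.5 pos [648.8 -10.9 211.1] yaw -5.11 toolmove mm [-0.1 -0.3 -3.5] twist 0.003 tilt z [ 0.0173  0.0022 -0.9998] F [-0.9  0.5  0.5] M [-0.11  0.18 -0.04] w 9.1
tab rel notch: x -11.7 (want ~-11.5) y 0.7, hook z~ 196.0
```

Run:
```python
from h import *
c=snap("wrist","w20");s=c["st"];err(s,*tgt(-12.1,0.6),.2145,-5.3)
im=c["image"][100:250,215:345].astype(float); im=np.clip((im-35)*2.2,0,255).astype(np.uint8)
cv2.imwrite("pics/w20e.png",cv2.resize(im,None,fx=4,fy=4,interpolation=cv2.INTER_CUBIC))
q=lambda P:(proj(c,P)-[215,100])*4+1.5
for z in (.21,.207,.204): print(z,[np.round(q([*tgt(x,30.5),z]),0) for x in (-5.5,4.5)])
```

```text
t 13.55 pos [648.8 -10.9 211.3] yaw -5.11 toolmove mm [-0.1 -0.3 -3.2] twist 0.003 tilt z [ 0.0175  0.0021 -0.9998] F [-0.8 -0.1 -0.2] M [-0.08  0.13  0.06] w 9.3
0.21 [array([315., 356.]), array([386., 356.])]
0.207 [array([314., 351.]), array([384., 351.])]
0.204 [array([313., 346.]), array([382., 346.])]
```

View pics/w20e.png

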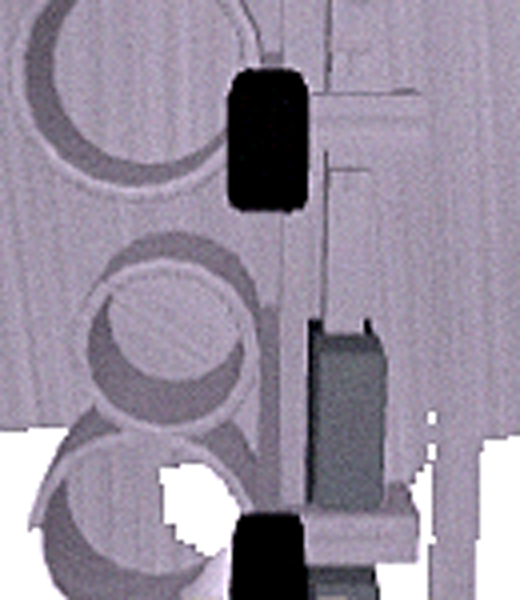

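Request:
jog_arm(
  moves=[
    [0,0,0,0,14],
    [0,0,0,0,20],
    [0,0,0,0,30],
    [0,0,0,0,40],
    [0,0,0,0,40],
  ],
)

```text
time_s: 13.97
ee_pos: [0.6491, -0.011, 0.2121]
orientation: [0.738, 0.675, 0.008, 0.006]
wrist_force: [0.2, 0.5, -0.1]
gripper_width: 0.383
```

Run:
```python
from h import *
c=snap("wrist","w21");s=c["st"];err(s,*tgt(-12.1,0.6),.2145,-5.3)
q=lambda P:(proj(c,P)-[215,100])*4+1.5
for z in (.21,.207,.204): print(z,[np.round(q([*tgt(x,30.5),z]),0) for x in (-5.5,4.5)])
```

```text
t 14.02 pos [649.1 -11.  212.1] yaw -5.12 toolmove mm [-0.1 -0.7 -2.4] twist 0.003 tilt z [ 0.019   0.002  -0.9998] F [ 0.2 -0.4 -0.7] M [-0.04  0.03  0.02] w 37.7
0.21 [array([312., 354.]), array([383., 354.])]
0.207 [array([311., 350.]), array([381., 350.])]
0.204 [array([310., 345.]), array([379., 345.])]
```

View pics/w21.png

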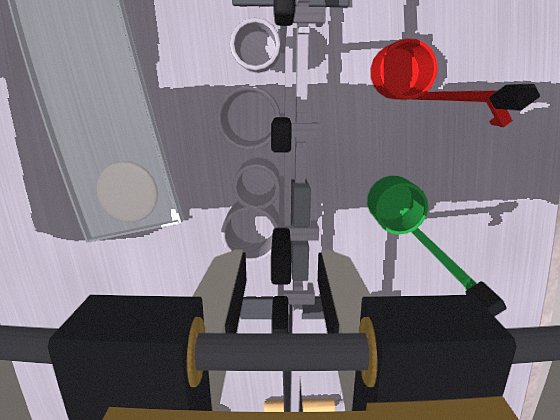

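Request:
jog_arm(
  moves=[
    [0,0,-8,0,40],
    [0,0,-12,0,40],
    [0,0,-15,0,40],
    [0,0,-15,0,40],
    [0,0,-20,0,40],
    [0,0,-20,0,40],
    [0,0,-20,0,40],
    [0,0,0,0,40],
  ],
)

```text
time_s: 14.68
ee_pos: [0.6461, -0.0112, 0.3339]
orientation: [0.738, 0.675, 0.008, 0.006]
wrist_force: [-0.1, -0.0, 0.8]
gripper_width: 0.429
```

Run:
```python
from h import *
c=snap("wrist","w22");s=c["st"];err(s,*tgt(-12.1,0.6),.2145,-5.3)
crop(c["image"],215,30,345,240,3.8,"w22b.png")
crop(c["image"],265,100,325,200,6,"w22c.png")
```

```text
t 14.73 pos [646.  -11.2 332.1] yaw -5.11 toolmove mm [-1.000e-01  1.000e-01  1.176e+02] twist 0.003 tilt z [ 0.0196  0.002  -0.9998] F [-0.3  0.2  0.7] M [-0.04  0.06  0.01] w 40.0
```

View pics/w22.png

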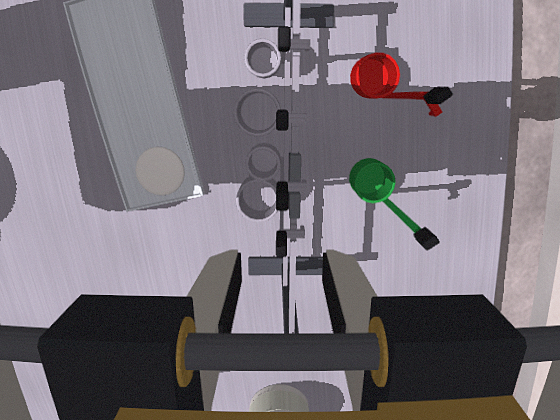

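View pics/w22b.png

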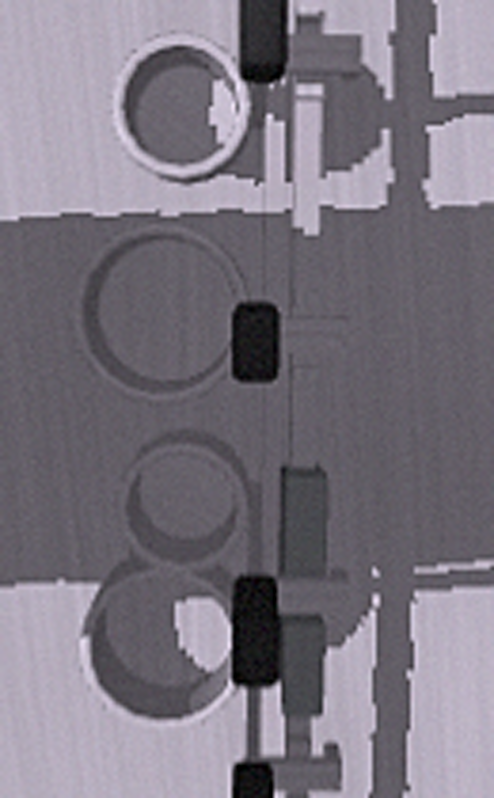

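Request:
jog_arm(
  moves=[
    [20,0,-10,0,40],
    [20,0,-10,0,40],
    [20,0,-5,0,40],
    [0,0,0,0,40],
  ],
)

```text
time_s: 15.07
ee_pos: [0.6506, 0.0495, 0.3578]
orientation: [0.739, 0.674, 0.007, 0.005]
wrist_force: [-0.1, -0.1, -0.7]
gripper_width: 0.429
```

Run:
```python
from h import *
c=snap("wrist","w23");s=c["st"];err(s,*tgt(-12.1,0.6),.2145,-5.3)
crop(c["image"],225,60,335,270,3.8,"w23b.png")
crop(load("w22")["image"],270,165,320,245,8,"w22d.png")
snap("scene","s23"); crop(load("s23")["image"],200,130,390,310,4,"s23b.png")
```

```text
t 15.12 pos [650.5  48.2 357.3] yaw -5.27 toolmove mm [-59.6   0.8 142.6] twist 0.0 tilt z [ 0.0178  0.0014 -0.9998] F [ 0.6 -0.4 -0.1] M [-0.09  0.03 -0.04] w 40.4
```

View pics/w23b.png

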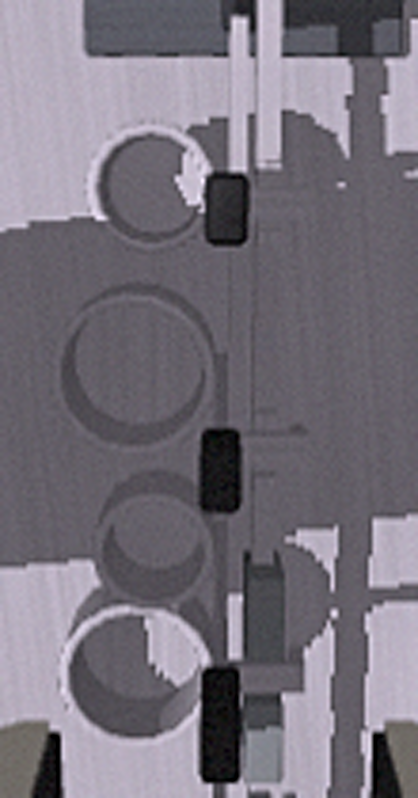

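View pics/w22d.png

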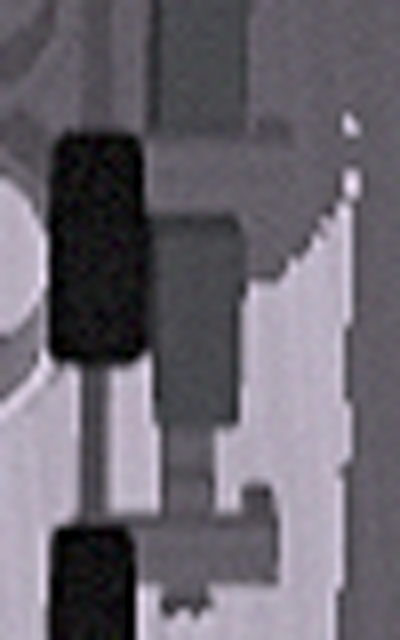

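View pics/s23b.png

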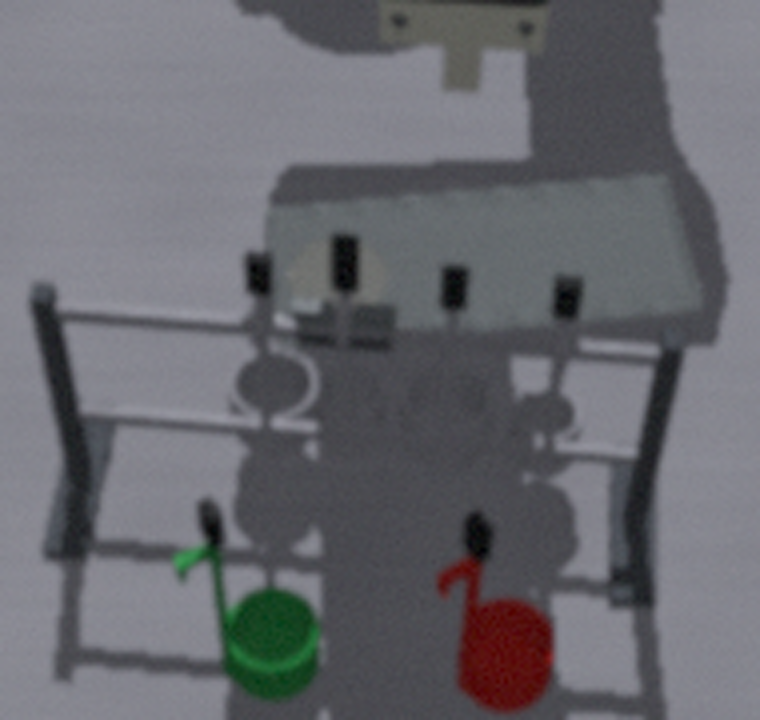

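Run:
```python
from h import *
a=load("w22");b=load("w23")
print("mine",two(a,(282.25,210.2),b,(282.9,265.8)))
print("A",two(a,(215+256/3.8,30+382/3.8),b,(225+220/3.8,60+512/3.8)))
print("outer",two(a,(215+264/3.8,30+80/3.8),b,(225+227/3.8,60+245/3.8)))
```

```text
mine (array([ 0.64727614, -0.01941955,  0.25083141]), np.float64(7.441970295593975e-05))
A (array([0.65326171, 0.0417975 , 0.22853255]), np.float64(6.396069457178156e-05))
outer (array([0.66078494, 0.10461412, 0.21773393]), np.float64(3.434728185478443e-05))
```

Run:
```python
from rig import manip
print(manip.sign_off())
```

```text
the job is handed in; nothing more can be done
None
```

The small dipper now hangs in the notch between the two big dippers, and I handed the job in at about 15 s of the 67 s allowed.

**What I did:**
- I gripped the tab on its ±x faces and lifted the dipper off the tray.
- I lowered it mid-gap between the two big cups, then slid it about 9 mm toward bigB to line up with the notch I had seen in the wrist camera.
- I let it down in 1.5–4 mm steps. The vertical force went from about −2.4 N (the dipper's weight) to about 0 at the notch floor, so the block sank only 1–2 mm.
- I opened the fingers and retreated upward.

**Last checks:**
- The wrist and scene views show the hook sitting in the notch, below the block's top.
- Two wrist views put the tab top at 251 mm. The same method read bigA's tab about 4.5 mm low, so the true height is near 253–255 mm, which matches a hook fully home (it would be about 263 mm if it were resting on the block).
- The two big dippers, the outer one and the look-alikes still stand as before in the scene view. I didn't check the tins, pail, jar, spatula or beaker one by one.
- The gripper is clear of everything.

**What disagreed:**
- One earlier lowering row went off by about 5 mm in x with nearly 1° of tilt. No force showed, so I backed up and redid it in single steps. I couldn't explain it; a light touch on a cup rim is possible.
- The tool kept about 1° of tilt through the release.
- bigB's cup sat close enough that mine should have brushed it while sliding over. I saw no side force above the roughly 1 N of noise.

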